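# Set out the lime-water board

### The job

Set out the round wooden board for making lime water: stand the clear tea glass in the middle of the board and lay the wooden cover on top of it, centred over its mouth. On the board round the glass, each midway between the glass and the board's rim, put the salt shaker directly to the left of the glass, the green-lidded spice jar directly to the right, and the lime directly behind it (left, right and behind as seen from the robot, behind being farther away). Stand everything upright (the lime may lie as it likes), and leave the steel tumbler and the garlic where they are.

Things in the scene. Friction and masses are not known exactly. Their poses are not given: they have to be found in the camera images.
- board: round wooden rolling board, 234 mm in diameter, fixed to the worktop; its flat top is 36 mm above its origin, which is the centre of its underside on the worktop. Its axes are the world's: x away from the robot, y to the robot's left. Midway between the glass in the middle and the rim is 72 mm from the board's centre
- glass: small clear tea glass, open at the top, 57 mm in diameter at the rim, 50 mm at the foot, 86 mm tall; origin at the centre of its underside, z up
- cover: flat round cover of dark wood for a glass: a disc 76 mm in diameter and 8 mm thick with a turned knob in the middle, 25 mm in diameter, narrower (16 mm) at its neck, 36 mm tall in all (widest part of the knob 22 to 32 mm above the underside); origin at the centre of its flat underside, z up
- shaker: small salt shaker, clear body with a grey domed cap, 44 mm in diameter up to about 70 mm, cap 34 mm, 90 mm tall; origin at the centre of its underside, z up
- spice_jar: spice jar with a dark green flat lid, 46 mm in diameter, 106 mm tall; origin at the centre of its underside, z up
- lime: green lime, 55 mm long (its x) and 47 mm across (its y), 48 mm tall; origin at the underside as it lies at the start
- lime_center (a point): the centre of the lime, 24 mm above its origin as it lies at the start
- tumbler: bystander: steel tumbler, 83 mm in diameter, 98 mm tall; origin at the centre of its underside
- garlic: bystander: bulb of garlic, 53 mm in diameter, 53 mm tall; origin at the centre of its underside
There are look-alikes about, which are no part of the job. What is shaped like the cover but orange or turquoise is not meant.

How it is judged:
By the outcome, as a careful person would: the job done as asked, in the order asked, and still so for the second after the job is handed in, with the robot touching nothing.
It also fails if it takes over 131 s, if anything falls off the work surface, if the arm or the gripper's body presses on something with over 40 N, if the wrist force passes 120 N, or if a joint passes its speed limit or range.

### The arm

A 6-joint arm with a two-finger parallel gripper is mounted at the origin on a cart in front of the work surface, level with it; the furniture and walls round the work are solid. World frame = base frame: x ahead of the robot, y to its left, z up, the work surface at z = 0. Lengths are in m, angles in rad, forces in N, time in s.
With the tool pointing down it reaches from about 0.25 to 0.775 m from the base axis. Payload 8.9 kg.
Tool frame: the origin (TCP) lies at the very end of the fingers, on their centre line; the grasp point (between the pads) lies 19 mm behind it; z points along the fingers, y is the line along which they close (so a half turn about z gives the same grasp; the last joint's range is limited). The gripper opens to 85 mm and grips with 20 to 120 N. Pads are 22 mm wide; open, the fingers measure 114 mm over their backs; the gripper's body (76 mm by 85 mm) begins 54 mm behind the grasp point. The pads swing forward as they close: fully open they stand 13 mm farther back than shut.
Start: joints at [1.16, 0.291, -0.153, 1.127, 0, 1.431], TCP at [0.141, 0.506, 0.231] pointing down, gripper open.
Joint ranges: [-2.52, 2.52], [-0.91, 1.74], [-1.3, 1.37], [-1.96, 2.02], [-1.52, 1.47], [-3.14, 3.14]. Speed limits (rad/s): [2.22, 2.22, 2.79, 3.14, 3.14, 3.14].

### API

Orientations are given as a rotation vector (axis times angle).
In Python, from plant import * gives the robot as it stands. The module is installed in compiled form; this text tells all that it offers.
- The arm moves only by the tool apply_moves, never from a script. Its argument "moves" is a list of rows, each an object with "grip": the finger opening in mm, from 0 to 85.4; "xyz": the shift along the tool's x, y, z in units of 60 mm (1.0 is 60 mm), a list of three; "rotation": the turn, a rotation vector about the tool's x, y, z in units of 5 degrees (1.0 is 5 degrees), a list of three. A call has 1 to 20 rows; each row shifts and turns the commanded pose from where the row before left it, along the tool's axes as they then stand; what a row does not reach is not made up. A row lasts 1/8 s, in which the tool goes at most 62.5 mm and 10.7 degrees, less where a joint would pass 70% of its speed; a pose out of reach is approached as far as the arm can. A call is refused whole if a number of a shift passes 1 or a number of a turn 1, either way. A call with a gripper value outside its range is refused whole. The fingers move at their own pace and stop on an object; "squeeze" is the grip in N (left out, the last holds). Time passes only in rows, so rows that do not move let the fingers close. It gives the time, the measured TCP pose, the force, the opening and the grip force at its end, in the units of the state.
- read_state(): the state, without advancing time (a new reading comes with each control period).
- capture(name): name is "scene" or "top" or "wrist"; returns a dict with "image" (480x640x3 uint8, blue, green, red), "fx", "fy", "cx", "cy" (pixels), "R" (3x3) and "t" (3): a world point X has camera coordinates R X + t. Camera axes: x right, y down, z forward; pixel columns grow to the right and rows downward; lengths in m; the calibration is good to about 2 mm. A picture is of the moment at which its call begins. There is no depth.
- job_done(): hands the job in; it is judged then, once.
The state is a dict: "time": time; "joint_pos": joint angles; "joint_vel": joint speeds; "effort": joint torques, N m; "eef_pos": TCP position; "ee_rot": TCP orientation; "force": force on the tool from outside, world axes, zero at the start; "ft_torque": the same for the moment, N m; "width": finger opening in m; "grip_force": force on a finger pad.
Only numpy, scipy, OpenCV 4.12 (cv2) and the standard library are available. Lean on these libraries where they do the work, as an engineer would, in place of code of your own. Each camera call takes 0.05 s, during which the arm holds its last target. There are 200 camera calls.

## Working session

There is one attempt and no reset: what is moved stays moved. The work goes in short steps, Python scripts to look and compute and a tool call to move; the robot and the scene stay as the last step left them, time stands still between calls to the robot, and variables do not carry over. Pictures are saved under pics/ and viewed, at most 14 in all, crops included, and the job is handed in when it is done.

Besides the shell and the picture viewer there is one more tool, called after ">>>" in YAML: its name, and indented under it one key for each argument. apply_moves: Moves the arm, as the interface text tells. Its arguments: {"type":"object","properties":{"moves":{"type":"array"},"squeeze":{"type":"number"}},"required":["moves"]}

```bash
mkdir -p pics; cat > h.py <<'E'
from plant import *
import numpy as np, cv2
def ray(c,u,v):
    R=np.array(c["R"]);t=np.array(c["t"])
    d=R.T@np.array([(u-c["cx"])/c["fx"],(v-c["cy"])/c["fy"],1]);return -R.T@t,d
def onz(c,u,v,z):
    o,d=ray(c,u,v);return o+d*(z-o[2])/d[2]
def proj(c,X):
    p=np.array(c["R"])@np.array(X)+np.array(c["t"]);return np.array([c["fx"]*p[0]/p[2]+c["cx"],c["fy"]*p[1]/p[2]+c["cy"]])
E
python3 - <<'E'
from h import *
for n in("scene","top"):
    c=capture(n);cv2.imwrite(f"pics/{n}0.png",c["image"]);np.save(n+"0.npy",c,allow_pickle=True)
    print(n,-np.array(c["R"]).T@c["t"],c["fx"],np.round(c["R"],2).tolist())
s=read_state();print(s)
E
```

```text
scene [-0.0242283  -0.8569229   0.74014223] 486.4908829452074 [[0.85, -0.53, 0.0], [-0.28, -0.45, -0.85], [0.45, 0.72, -0.53]]
top [0.21903871 0.07187625 1.6598583 ] 609.5265718969678 [[-0.07, -1.0, -0.0], [-0.98, 0.07, -0.2], [0.2, -0.01, -0.98]]
{'time': 0.1, 'joint_pos': array([ 1.15970926e+00,  2.91233023e-01, -1.54039742e-01,  1.12670737e+00,
       -1.04006379e-06,  1.43154669e+00]), 'joint_vel': array([ 0.00079949, -0.00085186,  0.00319308, -0.00058499,  0.0008006 ,
        0.00121437]), 'effort': array([ 1.52613327e-03, -5.37975883e+01,  3.31921434e+01,  9.31213988e-03,
       -2.01172320e-04, -2.98795271e-05]), 'eef_pos': array([0.14077664, 0.50536714, 0.23078917]), 'ee_rot': array([-4.25644201e-01, -3.11230037e+00,  1.78982571e-03]), 'force': array([-0.11393367,  0.33112603, -0.65876343]), 'ft_torque': array([-0.03472774,  0.02279183, -0.02171896]), 'grip_force': 0.0, 'width': 0.08557182361160169}
```

View pics/scene0.png

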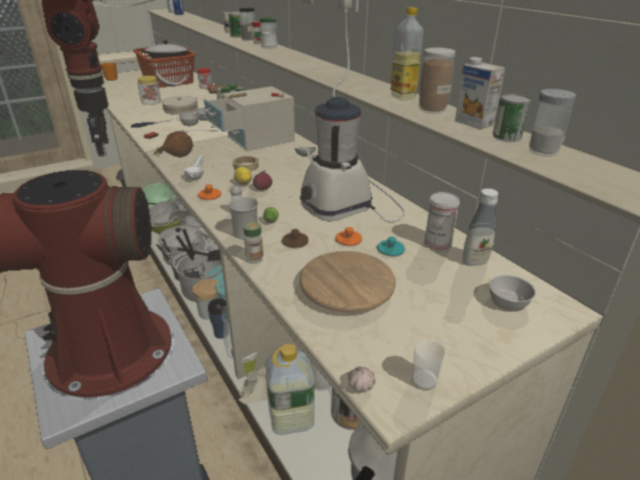

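View pics/top0.png

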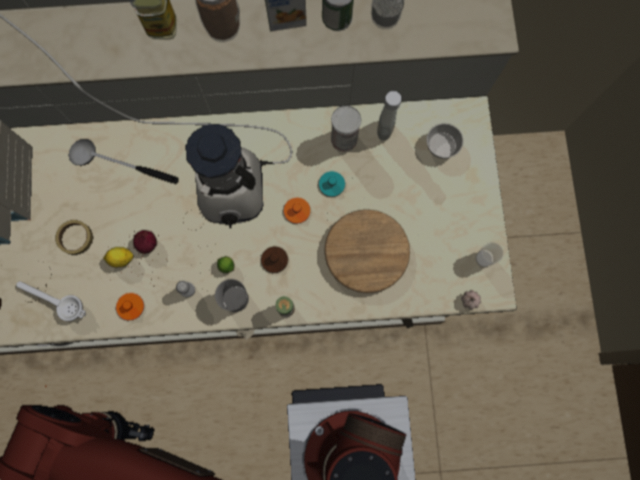

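The scene view shows the board at (348,281), cover (295,239), spice jar (253,243), lime (271,214), tumbler (244,216), shaker (236,187), garlic (361,379) and glass (428,365). In the top view they are at (367,251), (274,260), (284,306), (226,264), (233,296), (184,288), (471,299) and (486,256).

```bash
python3 - <<'E'
from h import *
t=np.load("top0.npy",allow_pickle=True).item();s=np.load("scene0.npy",allow_pickle=True).item()
def crop(c,u,v,w,h,W,H):return cv2.resize(c["image"][v:v+h,u:u+w],(W,H),interpolation=cv2.INTER_CUBIC)
a=crop(t,160,230,150,100,400,267);b=crop(t,440,220,100,100,267,267)
d=crop(s,180,160,140,110,424,333);e=crop(s,330,330,120,110,363,333)
im=np.zeros((600,790,3),np.uint8);im[:267,:400]=a;im[:267,400:667]=b;im[267:,:424]=d;im[267:,424:787]=e
cv2.imwrite("pics/z.png",im)
hsv=cv2.cvtColor(t["image"],cv2.COLOR_BGR2HSV)
for n,(u,v),z in [("board",(367,251),.036),("cover",(274,260),.008),("jar",(284,306),.106),("lime",(226,264),.024),("shk",(184,286),.09),("glass",(486,256),.086),("garl",(471,299),.03),("tumb",(233,296),.098)]:
    p=onz(t,u,v,z);print(n,p.round(3),proj(s,p).round(0),hsv[v,u])
E
```

```text
board [ 0.538 -0.086  0.036] [346. 276.] [ 16  98 133]
cover [0.536 0.169 0.008] [294. 239.] [ 10 143  50]
jar [0.396 0.144 0.106] [250. 226.] [ 38  78 104]
lime [0.531 0.299 0.024] [271. 215.] [ 41 166 112]
shk [0.468 0.401 0.09 ] [236. 187.] [ 20  12 129]
glass [ 0.492 -0.392  0.086] [420. 345.] [ 23  19 120]
garl [ 0.388 -0.354  0.03 ] [361. 375.] [13 57 63]
tumb [0.432 0.274 0.098] [242. 205.] [15 12 83]
```

View pics/z.png

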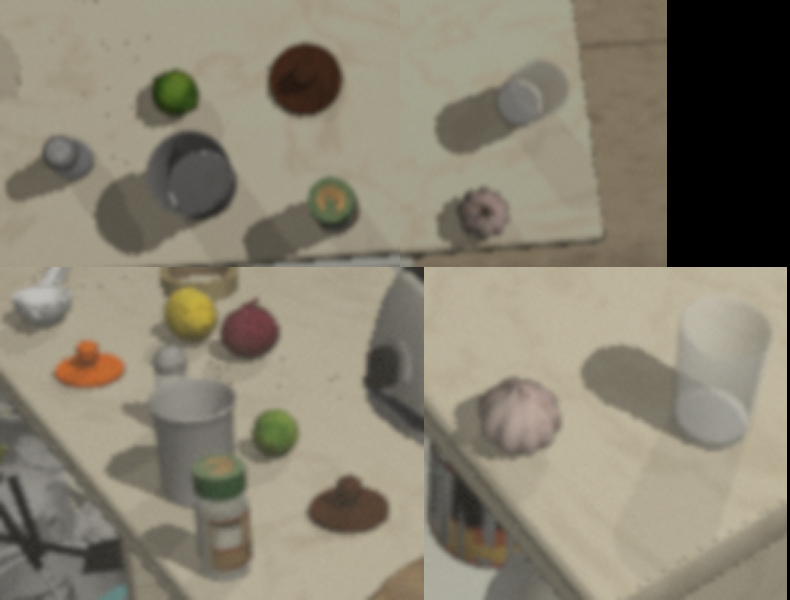

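The crops show the glass foot in the top view at about (485,258) and its rim at about (494,252). The foot is at about (425,379) in the scene view. The shaker cap is near (183,287).

```bash
cat >> h.py <<'E'
from scipy.spatial.transform import Rotation as Ro
def blob(c,lo,hi,seed,rad=30,close=5):
    h=cv2.cvtColor(c["image"],cv2.COLOR_BGR2HSV);m=cv2.inRange(h,np.array(lo),np.array(hi))
    k=np.zeros_like(m);cv2.circle(k,seed,rad,255,-1);m&=k
    m=cv2.morphologyEx(m,cv2.MORPH_CLOSE,np.ones((close,close)))
    cs=max(cv2.findContours(m,cv2.RETR_EXTERNAL,cv2.CHAIN_APPROX_NONE)[0],key=cv2.contourArea)
    cs=cv2.convexHull(cs);return cv2.fitEllipse(cs),cv2.contourArea(cs)
def tri(a,pa,b,pb):
    o1,d1=ray(a,*pa);o2,d2=ray(b,*pb);A=np.stack([d1,-d2],1);k=np.linalg.lstsq(A,o2-o1,rcond=None)[0]
    p,q=o1+k[0]*d1,o2+k[1]*d2;return (p+q)/2,np.linalg.norm(p-q)
def go(xyz,yaw=None,tilt=0):
    """report yaw turn (tool z) and tool-frame shift AFTER that turn, in move units; yaw = world angle of tool y"""
    s=read_state();R=Ro.from_rotvec(s["ee_rot"]);M=R.as_matrix();p=np.array(s["eef_pos"])
    if yaw is None: T=M
    else:
        y=np.array([np.cos(yaw),np.sin(yaw),0])
        if y@M[:,1]<0:y=-y
        z=np.array([0,0,-1.]);T=np.stack([np.cross(y,z),y,z],1)
        T=T@Ro.from_rotvec([0,tilt,0]).as_matrix()
    rot=Ro.from_matrix(M.T@T).as_rotvec()*180/np.pi/5
    print("p",p.round(4),"turn",rot.round(2),"shift_before",(M.T@(np.array(xyz)-p)/.06).round(2),"shift_after",(T.T@(np.array(xyz)-p)/.06).round(2),"q",np.round(s["joint_pos"],2),"w",round(s["width"]*1e3,1),"F",np.round(s["force"],1))
E
python3 - <<'E'
from h import *
t=np.load("top0.npy",allow_pickle=True).item();s=np.load("scene0.npy",allow_pickle=True).item()
def show(n,lo,hi,ut,us,z,rt,rs):
    e,a=blob(t,lo,hi,ut,rt);f,b=blob(s,lo,hi,us,rs)
    p=onz(t,*e[0],z);q=onz(s,*f[0],z);print(n,np.round(e[0],1),np.round(e[1],1),np.round(f[0],1),np.round(f[1],1),"top",p.round(4),"scene",q.round(4),"tri",*np.round(tri(t,e[0],s,f[0])[0],3))
show("board",(5,60,60),(25,255,255),(367,251),(348,281),.03,52,55)
show("cover",(0,90,0),(20,255,110),(274,260),(295,239),.006,18,20)
show("lime",(30,100,20),(60,255,255),(226,264),(271,214),.024,14,11)
show("jar",(25,60,20),(95,255,255),(284,306),(252,227),.100,13,11)
for n,a,za,b,zb in[("glassfoot",(485.3,257.8),.003,(425.2,378.9),.003),("glassrim",(494.5,252),.086,(429,347),.086),("shk",(183.2,287),.085,(236.2,190),.08)]:
    print(n,onz(t,*a,za).round(4),onz(s,*b,zb).round(4))
go([.49,-.39,.25],np.pi/2)
E
```

```text
board [366.6 251. ] [83.8 86.3] [347.4 271.5] [84.  97.3] top [ 0.5389 -0.0858  0.03  ] scene [ 0.5566 -0.0646  0.03  ] tri 0.538 -0.085 0.049
cover [274.  259.3] [25. 26.] [294.8 238.3] [16.1 23.2] top [0.5382 0.1688 0.006 ] scene [0.5404 0.1726 0.006 ] tri 0.538 0.168 0.009
lime [225.2 264.3] [15.4 16.3] [270.8 213.6] [11.9 12.2] top [0.5303 0.3013 0.024 ] scene [0.5341 0.3074 0.024 ] tri 0.53 0.3 0.028
jar [283.8 305.1] [16.5 17.1] [252.  229.4] [13.9 16. ] top [0.3989 0.1449 0.1   ] scene [0.3961 0.135  0.1   ] tri 0.4 0.145 0.094
glassfoot [ 0.5019 -0.4141  0.003 ] [ 0.5045 -0.4078  0.003 ]
glassrim [ 0.5014 -0.4159  0.086 ] [ 0.5038 -0.4043  0.086 ]
shk [0.4664 0.4043 0.085 ] [0.4679 0.4021 0.08  ]
p [0.1408 0.5054 0.2308] turn [-0.01 -0.   -3.12] shift_before [ -9.61 -12.81  -0.31] shift_after [ -5.82 -14.92  -0.32] q [ 1.16  0.29 -0.15  1.13 -0.    1.43] w 85.6 F [-0.1  0.3 -0.7]
```

>>> apply_moves:
  moves:
    - {"grip": 85, "xyz": [0, 0, 0], "rotation": [0, 0, -0.8]}
    - {"grip": 85, "xyz": [0, 0, 0], "rotation": [0, 0, -0.8]}
    - {"grip": 85, "xyz": [0, 0, 0], "rotation": [0, 0, -0.8]}
    - {"grip": 85, "xyz": [0, 0, 0], "rotation": [0, 0, -0.72]}
    - {"grip": 85, "xyz": [-0.8, -0.2, 0], "rotation": [0, 0, 0]}
    - {"grip": 85, "xyz": [-0.8, -0.8, 0], "rotation": [0, 0, 0]}
    - {"grip": 85, "xyz": [-0.8, -0.8, 0], "rotation": [0, 0, 0]}
    - {"grip": 85, "xyz": [-0.8, -0.8, 0], "rotation": [0, 0, 0]}
    - {"grip": 85, "xyz": [-0.8, -0.8, 0], "rotation": [0, 0, 0]}
    - {"grip": 85, "xyz": [-0.7, -0.8, 0], "rotation": [0, 0, 0]}
    - {"grip": 85, "xyz": [-0.3, -0.9, 0], "rotation": [0, 0, 0]}
    - {"grip": 85, "xyz": [0, -0.9, 0], "rotation": [0, 0, 0]}
    - {"grip": 85, "xyz": [0, -0.9, 0], "rotation": [0, 0, 0]}

```text
time: 1.72
eef_pos: [0.4248, 0.1063, 0.231]
ee_rot: [0.001, -3.141, 0.0]
force: [0.6, 0.4, -0.8]
width: 0.0847
grip_force: 0.0
```

>>> apply_moves:
  moves:
    - {"grip": 85, "xyz": [-0.3, -0.9, 0], "rotation": [0, 0, 0]}
    - {"grip": 85, "xyz": [0, -0.9, 0], "rotation": [0, 0, 0]}
    - {"grip": 85, "xyz": [0, -0.9, 0], "rotation": [0, 0, 0]}
    - {"grip": 85, "xyz": [0, -0.3, 0], "rotation": [0, 0, 0]}
    - {"grip": 85, "xyz": [0, 0, 0], "rotation": [0, 0, 0]}

```text
time: 2.35
eef_pos: [0.4429, -0.073, 0.231]
ee_rot: [-0.003, -3.141, -0.0]
force: [1.0, 1.4, 0.7]
width: 0.0849
grip_force: 0.0
```

```bash
python3 - <<'E'
from h import *
c=capture("wrist");cv2.imwrite("pics/w1.png",c["image"]);np.save("w1.npy",c,allow_pickle=True)
print(-np.array(c["R"]).T@c["t"],c["fx"],np.round(c["R"],2).tolist(),proj(c,[.539,-.086,.036]))
go([.502,-.413,.231])
E
```

```text
[ 0.36396936 -0.07336244  0.37385795] 371.4739671205288 [[0.0, 1.0, -0.0], [0.95, -0.0, 0.31], [0.31, -0.0, -0.95]] [309.03685985 306.50259352]
p [ 0.4429 -0.0721  0.2311] turn [0. 0. 0.] shift_before [-0.99 -5.68 -0.  ] shift_after [-0.99 -5.68 -0.  ] q [-0.32  0.15 -0.34  1.08  0.   -0.32] w 85.1 F [-1.2  0.4 -0.5]
```

View pics/w1.png

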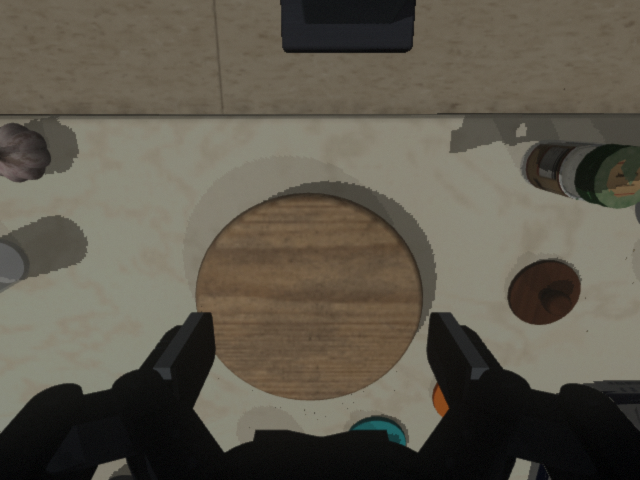

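The wrist view shows the board rim spanning columns 196–422 and rows 194–400. The cover is at (544,291), the jar lid at (612,176), and the glass foot is partly visible at (5,263).

```bash
python3 - <<'E'
from h import *
c=np.load("w1.npy",allow_pickle=True).item()
for u,v in[(196,297),(422,297),(309,194),(309,400)]:print(onz(c,u,v,.036).round(4))
e,a=blob(c,(0,90,0),(20,255,110),(544,291),45);print(e,onz(c,*e[0],.006))
E
```

```text
[ 0.5283 -0.1991  0.036 ]
[0.5286 0.0272 0.036 ]
[ 0.4246 -0.0847  0.036 ]
[ 0.6536 -0.0874  0.036 ]
((544.0594482421875, 292.45648193359375), (59.821205139160156, 73.29953002929688), 64.96121978759766) [0.53799142 0.16797642 0.006     ]
```

>>> apply_moves:
  moves:
    - {"grip": 85, "xyz": [-0.3, -0.9, 0], "rotation": [0, 0, 0]}
    - {"grip": 85, "xyz": [0, -0.9, 0], "rotation": [0, 0, 0]}
    - {"grip": 85, "xyz": [0, -0.9, 0], "rotation": [0, 0, 0]}
    - {"grip": 85, "xyz": [0, -0.9, 0], "rotation": [0, 0, 0]}
    - {"grip": 85, "xyz": [0, -0.9, 0], "rotation": [0, 0, 0]}
    - {"grip": 85, "xyz": [0, 0, 0], "rotation": [0, 0, 0]}

```text
time: 3.15
eef_pos: [0.4615, -0.344, 0.2305]
ee_rot: [-0.003, -3.141, 0.0]
force: [-0.1, 1.1, 0.4]
width: 0.0846
grip_force: 0.0
```

```bash
python3 - <<'E'
from h import *
c=capture("wrist");cv2.imwrite("pics/w2.png",c["image"]);np.save("w2.npy",c,allow_pickle=True)
print(proj(c,[.502,-.413,.002]),proj(c,[.502,-.413,.086]))
go([.502,-.413,.231])
E
```

```text
[256.09675625 243.94189052] [239.27482873 274.76264413]
p [ 0.4614 -0.342   0.2306] turn [0. 0. 0.] shift_before [-0.68 -1.18 -0.01] shift_after [-0.68 -1.18 -0.01] q [-0.77  0.39 -0.02  1.17  0.   -0.76] w 84.9 F [ 0.6 -0.1 -0.4]
```

View pics/w2.png

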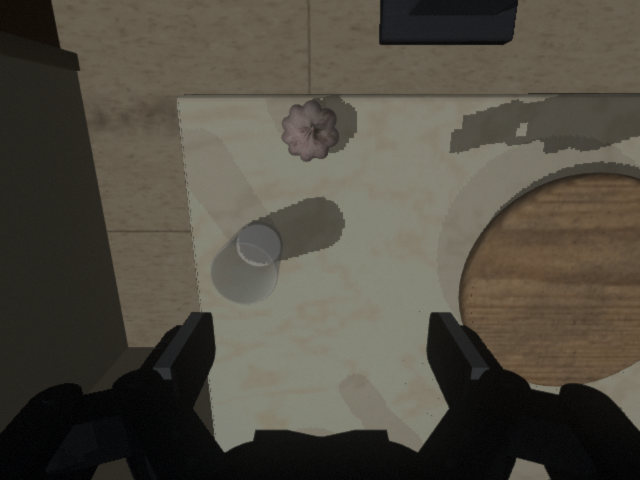

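Foot at (259,244), rim about (246,272), so the glass is at about (0.502, −0.410). The garlic at (311,130) is clear of the fingers.

>>> apply_moves:
  moves:
    - {"grip": 85, "xyz": [-0.34, -0.56, 0], "rotation": [0, 0, 0]}
    - {"grip": 85, "xyz": [-0.34, -0.57, 0.0], "rotation": [0, 0, 0]}
    - {"grip": 85, "xyz": [0, 0, 0], "rotation": [0, 0, 0]}
    - {"grip": 85, "xyz": [0, 0, 0.6], "rotation": [0, 0, 0]}
    - {"grip": 85, "xyz": [0, 0, 0.6], "rotation": [0, 0, 0]}
    - {"grip": 85, "xyz": [0, 0, 0.6], "rotation": [0, 0, 0]}
    - {"grip": 85, "xyz": [0, 0, 0.6], "rotation": [0, 0, 0]}
    - {"grip": 85, "xyz": [0, 0, 0.6], "rotation": [0, 0, 0]}
    - {"grip": 85, "xyz": [0, 0, 0.33], "rotation": [0, 0, 0]}
    - {"grip": 85, "xyz": [0, 0, 0], "rotation": [0, 0, 0]}
    - {"grip": 85, "xyz": [0, 0, 0], "rotation": [0, 0, 0]}

```text
time: 4.58
eef_pos: [0.5029, -0.409, 0.0328]
ee_rot: [-0.003, 3.141, -0.001]
force: [-0.4, 0.5, -1.0]
width: 0.0849
grip_force: 0.0
```

```bash
python3 - <<'E'
from h import *
c=capture("wrist");cv2.imwrite("pics/w3.png",c["image"]);np.save("w3.npy",c,allow_pickle=True)
print(proj(c,[.502,-.410,.086]))
go([.502,-.410,.031])
E
```

```text
[319.41687578 403.63038177]
p [ 0.503  -0.4095  0.0331] turn [0. 0. 0.] shift_before [ 0.02 -0.01  0.03] shift_after [ 0.02 -0.01  0.03] q [-0.8   0.68 -0.07  0.82  0.   -0.8 ] w 85.2 F [-0.3 -0.1  0.4]
```

View pics/w3.png

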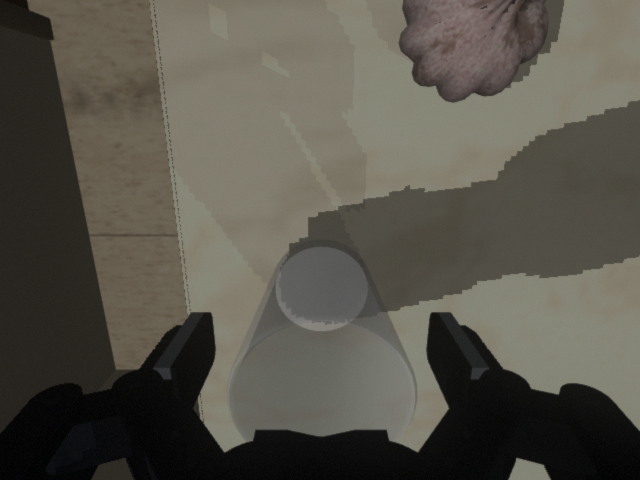

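The foot is at about (322,288) and the rim spans columns 230–416, so the glass is centred between the fingers. I'll close on it.

>>> apply_moves:
  moves:
    - {"grip": 40, "xyz": [0, 0, 0], "rotation": [0, 0, 0]}
    - {"grip": 40, "xyz": [0, 0, 0], "rotation": [0, 0, 0]}
    - {"grip": 40, "xyz": [0, 0, 0], "rotation": [0, 0, 0]}
    - {"grip": 40, "xyz": [0, 0, 0], "rotation": [0, 0, 0]}
    - {"grip": 40, "xyz": [0, 0, 0], "rotation": [0, 0, 0]}
    - {"grip": 40, "xyz": [0, 0, 0], "rotation": [0, 0, 0]}
  squeeze: 30

```text
time: 5.38
eef_pos: [0.5026, -0.4099, 0.0325]
ee_rot: [-0.001, 3.14, -0.001]
force: [-0.5, 2.1, 6.5]
width: 0.0545
grip_force: 30.6
```

```bash
python3 - <<'E'
from h import *
c=np.load("w3.npy",allow_pickle=True).item()
print(onz(c,322,288,.002),onz(c,323,390,.086), onz(c,230,392,.086), onz(c,416,392,.086))
go([.540,-.086,.031])
E
```

```text
[ 0.50343745 -0.40914613  0.002     ] [ 0.49717274 -0.40896295  0.086     ] [ 0.49796831 -0.43601043  0.086     ] [ 0.49777641 -0.38195224  0.086     ]
p [ 0.5026 -0.4099  0.0325] turn [0. 0. 0.] shift_before [-0.63  5.4   0.02] shift_after [-0.63  5.4   0.02] q [-0.8   0.68 -0.07  0.82  0.   -0.8 ] w 54.5 F [-0.5  2.1  6.5]
```

>>> apply_moves:
  moves:
    - {"grip": 40, "xyz": [0, 0, -0.3], "rotation": [0, 0, 0]}
    - {"grip": 40, "xyz": [0, 0, -0.6], "rotation": [0, 0, 0]}
    - {"grip": 40, "xyz": [0, 0, -0.6], "rotation": [0, 0, 0]}
    - {"grip": 40, "xyz": [0, 0.3, 0], "rotation": [0, 0, 0]}
    - {"grip": 40, "xyz": [-0.1, 0.6, 0], "rotation": [0, 0, 0]}
    - {"grip": 40, "xyz": [-0.1, 0.6, 0], "rotation": [0, 0, 0]}
    - {"grip": 40, "xyz": [-0.1, 0.6, 0], "rotation": [0, 0, 0]}
    - {"grip": 40, "xyz": [-0.1, 0.6, 0], "rotation": [0, 0, 0]}
    - {"grip": 40, "xyz": [-0.1, 0.6, 0], "rotation": [0, 0, 0]}
    - {"grip": 40, "xyz": [-0.1, 0.6, 0], "rotation": [0, 0, 0]}
    - {"grip": 40, "xyz": [0, 0.6, 0], "rotation": [0, 0, 0]}
    - {"grip": 40, "xyz": [0, 0.6, 0], "rotation": [0, 0, 0]}
    - {"grip": 40, "xyz": [0, 0.3, 0], "rotation": [0, 0, 0]}
    - {"grip": 40, "xyz": [0, 0, 0], "rotation": [0, 0, 0]}
    - {"grip": 40, "xyz": [0, 0, 0], "rotation": [0, 0, 0]}

```text
time: 7.25
eef_pos: [0.538, -0.0864, 0.1215]
ee_rot: [-0.0, 3.142, -0.001]
force: [0.3, 1.1, -2.0]
width: 0.0546
grip_force: 32.1
```

```bash
python3 - <<'E'
from h import *
go([.539,-.086,.0695])
E
```

```text
p [ 0.538  -0.0864  0.1215] turn [0. 0. 0.] shift_before [-0.02  0.01  0.87] shift_after [-0.02  0.01  0.87] q [-0.29  0.41 -0.28  0.88 -0.   -0.29] w 54.6 F [ 0.3  1.1 -2. ]
```

>>> apply_moves:
  moves:
    - {"grip": 40, "xyz": [-0.02, 0, 0.4], "rotation": [0, 0, 0]}
    - {"grip": 40, "xyz": [0, 0, 0.3], "rotation": [0, 0, 0]}
    - {"grip": 40, "xyz": [0, 0, 0.1], "rotation": [0, 0, 0]}
    - {"grip": 40, "xyz": [0, 0, 0.04], "rotation": [0, 0, 0]}
    - {"grip": 40, "xyz": [0, 0, 0.02], "rotation": [0, 0, 0]}
    - {"grip": 40, "xyz": [0, 0, 0], "rotation": [0, 0, 0]}

```text
time: 8.0
eef_pos: [0.5395, -0.0859, 0.0704]
ee_rot: [-0.001, 3.141, -0.0]
force: [-0.7, 0.2, -1.2]
width: 0.0544
grip_force: 32.1
```

>>> apply_moves:
  moves:
    - {"grip": 40, "xyz": [0, 0, 0.02], "rotation": [0, 0, 0]}
    - {"grip": 40, "xyz": [0, 0, 0.02], "rotation": [0, 0, 0]}
    - {"grip": 40, "xyz": [0, 0, 0], "rotation": [0, 0, 0]}

```text
time: 8.38
eef_pos: [0.5399, -0.0857, 0.0685]
ee_rot: [-0.001, 3.14, -0.0]
force: [-2.0, 0.2, 7.2]
width: 0.0545
grip_force: 32.1
```

>>> apply_moves:
  moves:
    - {"grip": 62, "xyz": [0, 0, 0], "rotation": [0, 0, 0]}
    - {"grip": 85, "xyz": [0, 0, 0], "rotation": [0, 0, 0]}
    - {"grip": 85, "xyz": [0, 0, 0], "rotation": [0, 0, 0]}
    - {"grip": 85, "xyz": [0, 0, 0], "rotation": [0, 0, 0]}
    - {"grip": 85, "xyz": [0, 0, -0.3], "rotation": [0, 0, 0]}
    - {"grip": 85, "xyz": [0, 0, -0.6], "rotation": [0, 0, 0]}
    - {"grip": 85, "xyz": [0, 0, -0.6], "rotation": [0, 0, 0]}
    - {"grip": 85, "xyz": [0, 0, -0.6], "rotation": [0, 0, 0]}
    - {"grip": 85, "xyz": [0, 0, -0.5], "rotation": [0, 0, 0]}
    - {"grip": 85, "xyz": [0, 0.53, 0], "rotation": [0, 0, 0]}
    - {"grip": 85, "xyz": [0, 0.9, 0], "rotation": [0, 0, 0]}
    - {"grip": 85, "xyz": [0.03, 0.9, 0], "rotation": [0, 0, 0]}
    - {"grip": 50, "xyz": [0, 0.9, 0], "rotation": [0, 0, 0]}
    - {"grip": 50, "xyz": [0, 0.7, 0], "rotation": [0, 0, 0]}
    - {"grip": 50, "xyz": [0, 0.3, 0], "rotation": [0, 0, 0]}
    - {"grip": 50, "xyz": [0, 0, 0], "rotation": [0, 0, 0]}

```text
time: 10.38
eef_pos: [0.5371, 0.1687, 0.2234]
ee_rot: [0.003, -3.141, 0.0]
force: [0.5, -0.7, -0.7]
width: 0.0498
grip_force: 0.0
```

```bash
python3 - <<'E'
from h import *
c=capture("wrist");cv2.imwrite("pics/w4.png",c["image"]);np.save("w4.npy",c,allow_pickle=True)
e,a=blob(c,(0,90,0),(20,255,110),tuple(int(x) for x in proj(c,[.538,.168,.008])),75);print(e,onz(c,*e[0],.006))
go([.538,.168,.010])
t=capture("top");cv2.imwrite("pics/t4.png",np.vstack([cv2.resize(t["image"][180:330,280:460],(480,400)),cv2.resize(c["image"],(480,200))]))
E
```

```text
((321.8337707519531, 209.33570861816406), (73.32500457763672, 75.10315704345703), 89.63839721679688) [0.53814893 0.16870365 0.006     ]
p [0.5372 0.1677 0.2234] turn [0. 0. 0.] shift_before [-0.01  0.01  3.56] shift_after [-0.01  0.01  3.56] q [ 0.17  0.37 -0.06  1.14 -0.    0.17] w 50.0 F [-0.  -0.6 -1. ]
```

View pics/t4.png

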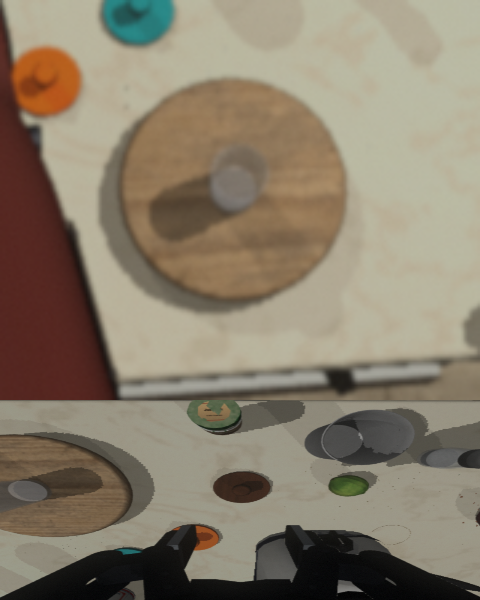

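The top crop shows the glass standing in the middle of the board at (238,190). The cover, in the wrist crop, is directly below the gripper at x 0.538, y 0.169.

>>> apply_moves:
  moves:
    - {"grip": 50, "xyz": [-0.01, 0.01, 0.6], "rotation": [0, 0, 0]}
    - {"grip": 50, "xyz": [0, 0, 0.7], "rotation": [0, 0, 0]}
    - {"grip": 50, "xyz": [0, 0, 0.7], "rotation": [0, 0, 0]}
    - {"grip": 50, "xyz": [0, 0, 0.7], "rotation": [0, 0, 0]}
    - {"grip": 50, "xyz": [0, 0, 0.5], "rotation": [0, 0, 0]}
    - {"grip": 50, "xyz": [0, 0, 0.2], "rotation": [0, 0, 0]}
    - {"grip": 50, "xyz": [0, 0, 0.08], "rotation": [0, 0, 0]}
    - {"grip": 50, "xyz": [0, 0, 0.04], "rotation": [0, 0, 0]}
    - {"grip": 50, "xyz": [0, 0, 0], "rotation": [0, 0, 0]}
    - {"grip": 50, "xyz": [0, 0, 0], "rotation": [0, 0, 0]}

```text
time: 11.72
eef_pos: [0.5383, 0.1688, 0.013]
ee_rot: [-0.001, 3.14, 0.0]
force: [-0.5, 0.1, -0.2]
width: 0.0501
grip_force: 0.0
```

```bash
python3 - <<'E'
from h import *
c=capture("wrist");cv2.imwrite("pics/w5.png",c["image"]);go([.538,.168,.010])
print(proj(c,[.538,.1685,.03]))
E
```

```text
p [0.5382 0.1688 0.0129] turn [0. 0. 0.] shift_before [ 0.   -0.01  0.05] shift_after [ 0.   -0.01  0.05] q [ 0.17  0.57 -0.34  0.65  0.    0.17] w 49.7 F [-0.2 -0.1 -0.4]
[321.58796051 337.78698352]
```

View pics/w5.png

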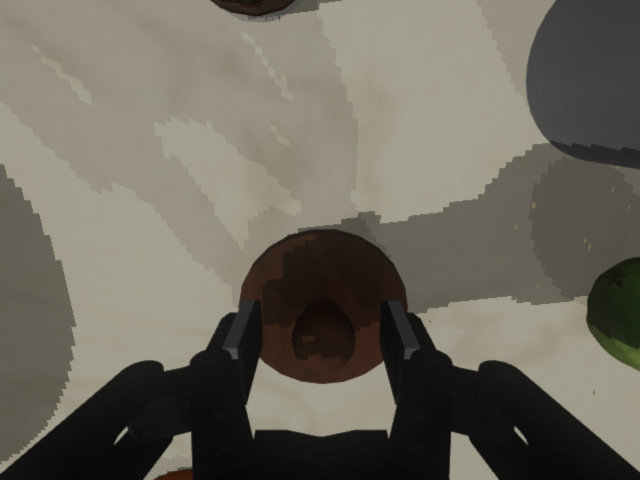

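The knob at (323,340) sits between the pads.

>>> apply_moves:
  moves:
    - {"grip": 40, "xyz": [0, 0, 0.03], "rotation": [0, 0, 0]}
    - {"grip": 20, "xyz": [0, 0, 0], "rotation": [0, 0, 0]}
    - {"grip": 15, "xyz": [0, 0, 0], "rotation": [0, 0, 0]}
    - {"grip": 15, "xyz": [0, 0, 0], "rotation": [0, 0, 0]}
    - {"grip": 15, "xyz": [0, 0, 0], "rotation": [0, 0, 0]}
    - {"grip": 15, "xyz": [0, 0, 0], "rotation": [0, 0, 0]}
  squeeze: 30

```text
time: 12.52
eef_pos: [0.5377, 0.1687, 0.0106]
ee_rot: [0.001, -3.141, -0.0]
force: [-1.5, 0.4, 4.2]
width: 0.0234
grip_force: 29.5
```

>>> apply_moves:
  moves:
    - {"grip": 15, "xyz": [0, 0, -0.2], "rotation": [0, 0, 0]}
    - {"grip": 15, "xyz": [0, 0, -0.5], "rotation": [0, 0, 0]}
    - {"grip": 15, "xyz": [0, 0, -0.7], "rotation": [0, 0, 0]}
    - {"grip": 15, "xyz": [0, 0, -0.7], "rotation": [0, 0, 0]}
    - {"grip": 15, "xyz": [0, 0, -0.6], "rotation": [0, 0, 0]}
    - {"grip": 15, "xyz": [0, -0.25, 0], "rotation": [0, 0, 0]}
    - {"grip": 15, "xyz": [0, -0.6, 0], "rotation": [0, 0, 0]}
    - {"grip": 15, "xyz": [-0.04, -0.7, 0], "rotation": [0, 0, 0]}
    - {"grip": 15, "xyz": [0, -0.7, 0], "rotation": [0, 0, 0]}
    - {"grip": 15, "xyz": [0, -0.7, 0], "rotation": [0, 0, 0]}
    - {"grip": 15, "xyz": [0, -0.6, 0], "rotation": [0, 0, 0]}
    - {"grip": 15, "xyz": [0, -0.5, 0], "rotation": [0, 0, 0]}
    - {"grip": 15, "xyz": [0, -0.2, 0], "rotation": [0, 0, 0]}
    - {"grip": 15, "xyz": [0, 0, 0], "rotation": [0, 0, 0]}
    - {"grip": 15, "xyz": [0, 0, 0], "rotation": [0, 0, 0]}

```text
time: 14.4
eef_pos: [0.5401, -0.0854, 0.1723]
ee_rot: [0.002, -3.141, -0.001]
force: [0.1, -0.1, -0.5]
width: 0.0232
grip_force: 29.6
```

```bash
python3 - <<'E'
from h import *
go([.540,-.086,.1326])
c=capture("wrist");s=capture("scene")
cv2.imwrite("pics/w6.png",np.hstack([c["image"][200:440,160:480],cv2.resize(s["image"][190:310,280:420],(420,360))[:240]]))
E
```

```text
p [ 0.5401 -0.0854  0.1723] turn [0. 0. 0.] shift_before [ 0.   -0.01  0.66] shift_after [ 0.   -0.01  0.66] q [-0.29  0.37 -0.2   1.    0.   -0.29] w 23.2 F [ 0.1 -0.1 -0.5]
```

View pics/w6.png

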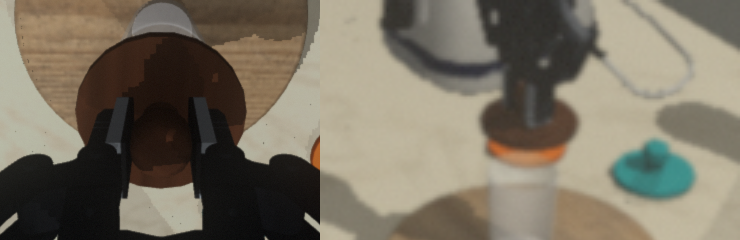

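The cover is held level above the glass and lines up with its mouth.

>>> apply_moves:
  moves:
    - {"grip": 15, "xyz": [0, -0.01, 0.3], "rotation": [0, 0, 0]}
    - {"grip": 15, "xyz": [0, 0, 0.2], "rotation": [0, 0, 0]}
    - {"grip": 15, "xyz": [0, 0, 0.08], "rotation": [0, 0, 0]}
    - {"grip": 15, "xyz": [0, 0, 0.04], "rotation": [0, 0, 0]}
    - {"grip": 15, "xyz": [0, 0, 0.0], "rotation": [0, 0, 0]}
    - {"grip": 15, "xyz": [0, 0, 0.02], "rotation": [0, 0, 0]}
    - {"grip": 15, "xyz": [0, 0, 0.0], "rotation": [0, 0, 0]}

```text
time: 15.38
eef_pos: [0.5404, -0.087, 0.1343]
ee_rot: [-0.001, 3.141, -0.0]
force: [-0.1, -0.4, -0.0]
width: 0.0233
grip_force: 29.6
```

>>> apply_moves:
  moves:
    - {"grip": 15, "xyz": [0, 0.01, 0.02], "rotation": [0, 0, 0]}
    - {"grip": 15, "xyz": [0, 0, 0.02], "rotation": [0, 0, 0]}
    - {"grip": 15, "xyz": [0, 0, 0], "rotation": [0, 0, 0]}

```text
time: 15.75
eef_pos: [0.5405, -0.0863, 0.1318]
ee_rot: [-0.001, 3.141, -0.0]
force: [-0.6, 0.4, 0.7]
width: 0.0227
grip_force: 29.7
```

>>> apply_moves:
  moves:
    - {"grip": 28, "xyz": [0, 0, 0], "rotation": [0, 0, 0]}
    - {"grip": 36, "xyz": [0, 0, 0], "rotation": [0, 0, 0]}
    - {"grip": 50, "xyz": [0, 0, 0], "rotation": [0, 0, 0]}
    - {"grip": 50, "xyz": [0, 0, -0.1], "rotation": [0, 0, 0]}
    - {"grip": 50, "xyz": [0, 0, -0.4], "rotation": [0, 0, 0]}
    - {"grip": 50, "xyz": [0, 0, -0.6], "rotation": [0, 0, 0]}
    - {"grip": 50, "xyz": [0, 0, -0.5], "rotation": [0, 0, 0]}
    - {"grip": 70, "xyz": [0, 0, 0], "rotation": [0, 0, -1]}
    - {"grip": 85, "xyz": [0, 0, 0], "rotation": [0, 0, -1]}
    - {"grip": 85, "xyz": [0, 0, 0], "rotation": [0, 0, -1]}
    - {"grip": 85, "xyz": [0, 0, 0], "rotation": [0, 0, -1]}
    - {"grip": 85, "xyz": [0, 0, 0], "rotation": [0, 0, -1]}
    - {"grip": 85, "xyz": [0, 0, 0], "rotation": [0, 0, -1]}
    - {"grip": 85, "xyz": [0, 0, 0], "rotation": [0, 0, -1]}
    - {"grip": 85, "xyz": [0, 0, 0], "rotation": [0, 0, -1]}
    - {"grip": 85, "xyz": [0, 0, 0], "rotation": [0, 0, -1]}
    - {"grip": 85, "xyz": [0, 0, 0], "rotation": [0, 0, -1]}

```text
time: 17.88
eef_pos: [0.5404, -0.0863, 0.2281]
ee_rot: [-1.332, 2.845, -0.0]
force: [0.1, 1.1, -0.1]
width: 0.0851
grip_force: 0.0
```

>>> apply_moves:
  moves:
    - {"grip": 85, "xyz": [0, 0, 0], "rotation": [0, 0, -1]}
    - {"grip": 85, "xyz": [0, 0, 0], "rotation": [0, 0, -1]}
    - {"grip": 85, "xyz": [0, 0, 0], "rotation": [0, 0, -1]}
    - {"grip": 85, "xyz": [0, 0, 0], "rotation": [0, 0, -1]}
    - {"grip": 85, "xyz": [0, 0, 0], "rotation": [0, 0, -1]}
    - {"grip": 85, "xyz": [0, 0, 0], "rotation": [0, 0, -1]}
    - {"grip": 85, "xyz": [0, 0, 0], "rotation": [0, 0, -1]}
    - {"grip": 85, "xyz": [0, 0, 0], "rotation": [0, 0, -1]}
    - {"grip": 85, "xyz": [-0.6, 0.1, 0], "rotation": [0, 0, 0]}
    - {"grip": 85, "xyz": [-0.8, 0.12, 0], "rotation": [0, 0, 0]}
    - {"grip": 85, "xyz": [-0.8, 0.12, 0], "rotation": [0, 0, 0]}
    - {"grip": 85, "xyz": [-0.8, 0.12, 0], "rotation": [0, 0, 0]}
    - {"grip": 85, "xyz": [-0.8, 0.12, 0], "rotation": [0, 0, 0]}
    - {"grip": 85, "xyz": [-0.8, 0.12, 0], "rotation": [0, 0, 0]}
    - {"grip": 85, "xyz": [-0.8, 0.12, 0], "rotation": [0, 0, 0]}
    - {"grip": 85, "xyz": [-0.8, 0.12, 0], "rotation": [0, 0, 0]}
    - {"grip": 85, "xyz": [-0.8, 0.12, 0], "rotation": [0, 0, 0]}
    - {"grip": 85, "xyz": [-0.7, 0.1, 0], "rotation": [0, 0, 0]}
    - {"grip": 85, "xyz": [0, 0, 0], "rotation": [0, 0, 0]}
    - {"grip": 85, "xyz": [0, 0, 0], "rotation": [0, 0, 0]}

```text
time: 20.38
eef_pos: [0.4704, 0.3754, 0.2278]
ee_rot: [2.222, -2.22, 0.0]
force: [0.0, -0.2, 1.8]
width: 0.0851
grip_force: 0.0
```

```bash
python3 - <<'E'
from h import *
go([.467,.403,.037],0)
c=capture("wrist");t=capture("top");np.save("w7.npy",c,allow_pickle=True);cv2.imwrite("pics/w7.png",np.hstack([c["image"],cv2.resize(t["image"][200:300,320:420],(160,480))]))
print(proj(c,[.467,.403,.09]),proj(c,[.467,.403,0]))
h,a=blob(t,(0,70,0),(14,255,90),(367,245),25);print(h,onz(t,*h[0],.126))
E
```

```text
p [0.4704 0.3754 0.2278] turn [ 0.   -0.01  0.01] shift_before [-0.46  0.06  3.18] shift_after [-0.46  0.06  3.18] q [ 0.55  0.44  0.06  1.19 -0.   -1.02] w 85.1 F [ 0.  -0.2  1.8]
[324.03011253 263.57058483] [323.15033086 232.68955192]
((369.9699401855469, 242.9725799560547), (27.87346649169922, 28.271982192993164), 63.94801712036133) [ 0.54037103 -0.0870808   0.126     ]
```

View pics/w7.png

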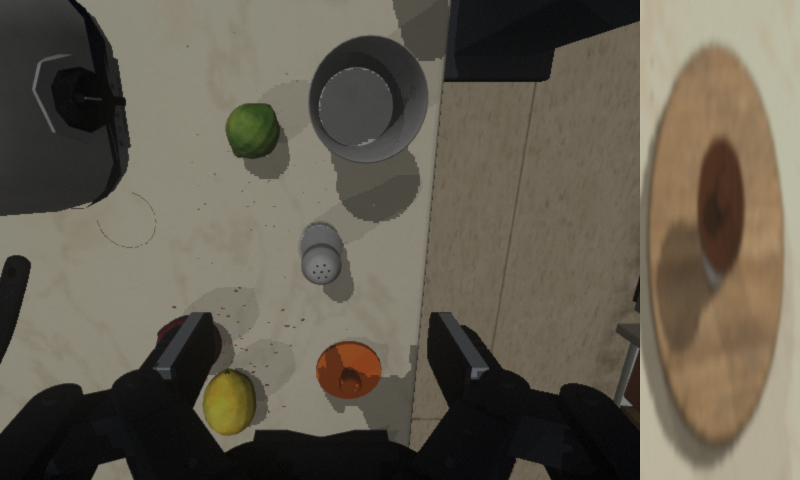

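The cap is at (322,265), as predicted. The cover sits centred on the glass at (0.540, −0.087). The nearest neighbours are the tumbler at (368,100) and the orange lid at (349,370), and both are clear.

>>> apply_moves:
  moves:
    - {"grip": 85, "xyz": [-0.46, 0.03, 0], "rotation": [0, 0, 0]}
    - {"grip": 85, "xyz": [0, 0, 0.2], "rotation": [0, 0, 0]}
    - {"grip": 85, "xyz": [0, 0, 0.6], "rotation": [0, 0, 0]}
    - {"grip": 85, "xyz": [0, 0, 0.6], "rotation": [0, 0, 0]}
    - {"grip": 85, "xyz": [0, 0, 0.6], "rotation": [0, 0, 0]}
    - {"grip": 85, "xyz": [0, 0, 0.6], "rotation": [0, 0, 0]}
    - {"grip": 85, "xyz": [0, 0, 0.4], "rotation": [0, 0, 0]}
    - {"grip": 85, "xyz": [0, 0, 0.18], "rotation": [0, 0, 0]}
    - {"grip": 85, "xyz": [0, 0, 0], "rotation": [0, 0, 0]}
    - {"grip": 60, "xyz": [0, 0, 0], "rotation": [0, 0, 0]}
    - {"grip": 35, "xyz": [0, 0, 0], "rotation": [0, 0, 0]}
    - {"grip": 35, "xyz": [0, 0, 0], "rotation": [0, 0, 0]}
    - {"grip": 35, "xyz": [0, 0, 0], "rotation": [0, 0, 0]}
    - {"grip": 35, "xyz": [0, 0, 0], "rotation": [0, 0, 0]}
    - {"grip": 35, "xyz": [0, 0, 0], "rotation": [0, 0, 0]}
  squeeze: 30

```text
time: 22.35
eef_pos: [0.4693, 0.4037, 0.038]
ee_rot: [-2.221, 2.22, -0.001]
force: [-0.4, -0.5, 5.8]
width: 0.0378
grip_force: 29.3
```

```bash
python3 - <<'E'
from h import *
c=np.load("w7.npy",allow_pickle=True).item()
print("shk",onz(c,321.5,265,.085),onz(c,320,241,.01))
e,a=blob(c,(30,100,20),(60,255,255),(253,131),40);print("lime",e,onz(c,*e[0],.024))
go([.540,-.014,.073])
E
```

```text
shk [0.46901936 0.40615868 0.085     ] [0.4702667  0.40891214 0.01      ]
lime ((251.98973083496094, 129.79884338378906), (51.88596725463867, 57.95823287963867), 16.74066734313965) [0.53094922 0.30062968 0.024     ]
p [0.4693 0.4037 0.038 ] turn [0. 0. 0.] shift_before [ 6.96 -1.18 -0.59] shift_after [ 6.96 -1.18 -0.59] q [ 0.59  0.63 -0.16  0.79 -0.   -0.98] w 37.8 F [-0.4 -0.5  5.8]
```

```bash
python3 - <<'E'
from h import *
c=capture("wrist");s=capture("scene")
cv2.imwrite("pics/w8.png",np.hstack([c["image"][150:450,140:500],cv2.resize(s["image"][140:240,170:290],(360,300))]))
E
```

```text
(no output)
```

View pics/w8.png

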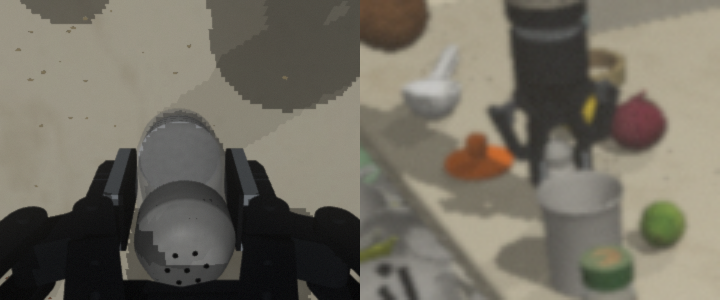

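The shaker is upright between the pads, cap at about (185,232) in the crop. The grip looks sound.

>>> apply_moves:
  moves:
    - {"grip": 30, "xyz": [0, 0, -0.3], "rotation": [0, 0, 0]}
    - {"grip": 30, "xyz": [0, 0, -0.6], "rotation": [0, 0, 0]}
    - {"grip": 30, "xyz": [0, 0, -0.7], "rotation": [0, 0, 0]}
    - {"grip": 30, "xyz": [0, 0, -0.7], "rotation": [0, 0, 0]}
    - {"grip": 30, "xyz": [0.3, -0.2, 0], "rotation": [0, 0, 0]}
    - {"grip": 30, "xyz": [0.6, -0.2, 0], "rotation": [0, 0, 0]}
    - {"grip": 30, "xyz": [0.7, -0.2, 0], "rotation": [0, 0, 0]}
    - {"grip": 30, "xyz": [0.7, -0.2, 0], "rotation": [0, 0, 0]}
    - {"grip": 30, "xyz": [0.7, -0.2, 0], "rotation": [0, 0, 0]}
    - {"grip": 30, "xyz": [0.7, -0.17, 0], "rotation": [0, 0, 0]}
    - {"grip": 30, "xyz": [0.7, 0, 0], "rotation": [0, 0, 0]}
    - {"grip": 30, "xyz": [0.7, 0, 0], "rotation": [0, 0, 0]}
    - {"grip": 30, "xyz": [0.7, 0, 0], "rotation": [0, 0, 0]}
    - {"grip": 30, "xyz": [0.6, 0, 0], "rotation": [0, 0, 0]}
    - {"grip": 30, "xyz": [0.5, 0, 0], "rotation": [0, 0, 0]}
    - {"grip": 30, "xyz": [0, 0, 0], "rotation": [0, 0, 0]}
    - {"grip": 30, "xyz": [0, 0, 0], "rotation": [0, 0, 0]}

```text
time: 24.58
eef_pos: [0.5386, -0.0106, 0.1743]
ee_rot: [2.221, -2.221, -0.002]
force: [-0.2, 0.9, -0.0]
width: 0.0376
grip_force: 30.0
```

```bash
python3 - <<'E'
from h import *
go([.5395,-.0155,.075])
E
```

```text
p [ 0.5386 -0.0106  0.1743] turn [0. 0. 0.] shift_before [ 0.08 -0.02  1.66] shift_after [ 0.08 -0.02  1.66] q [-0.16  0.36 -0.22  1.    0.   -1.73] w 37.6 F [-0.2  0.9 -0. ]
```

>>> apply_moves:
  moves:
    - {"grip": 30, "xyz": [0.08, -0.02, 0.2], "rotation": [0, 0, 0]}
    - {"grip": 30, "xyz": [0, 0, 0.5], "rotation": [0, 0, 0]}
    - {"grip": 30, "xyz": [0, 0, 0.5], "rotation": [0, 0, 0]}
    - {"grip": 30, "xyz": [0, 0, 0.3], "rotation": [0, 0, 0]}
    - {"grip": 30, "xyz": [0, 0, 0.14], "rotation": [0, 0, 0]}
    - {"grip": 30, "xyz": [0, 0, 0.02], "rotation": [0, 0, 0]}
    - {"grip": 30, "xyz": [0, 0, 0.02], "rotation": [0, 0, 0]}
    - {"grip": 30, "xyz": [0, 0, 0], "rotation": [0, 0, 0]}

```text
time: 25.58
eef_pos: [0.5408, -0.0155, 0.0747]
ee_rot: [-2.222, 2.22, -0.001]
force: [0.7, -0.3, -1.0]
width: 0.0375
grip_force: 30.0
```

>>> apply_moves:
  moves:
    - {"grip": 30, "xyz": [0, 0, 0.02], "rotation": [0, 0, 0]}
    - {"grip": 30, "xyz": [0, 0, 0], "rotation": [0, 0, 0]}
    - {"grip": 45, "xyz": [0, 0, 0], "rotation": [0, 0, 0]}
    - {"grip": 65, "xyz": [0, 0, 0], "rotation": [0, 0, 0]}
    - {"grip": 85, "xyz": [0, 0, 0], "rotation": [0, 0, 0]}
    - {"grip": 85, "xyz": [0, 0, 0], "rotation": [0, 0, 0]}
    - {"grip": 85, "xyz": [0, 0, -0.3], "rotation": [0, 0, 0]}
    - {"grip": 85, "xyz": [0, 0, -0.6], "rotation": [0, 0, 0]}
    - {"grip": 85, "xyz": [0, 0, -0.7], "rotation": [0, 0, 0]}
    - {"grip": 85, "xyz": [0, 0, -0.7], "rotation": [0, 0, 0]}
    - {"grip": 85, "xyz": [0, 0, -0.4], "rotation": [0, 0, 0]}
    - {"grip": 85, "xyz": [-0.37, 0.35, 0], "rotation": [0, 0, 0]}
    - {"grip": 85, "xyz": [-0.6, 0.5, 0], "rotation": [0, 0, 0]}
    - {"grip": 85, "xyz": [-0.6, 0.5, 0], "rotation": [0, 0, 0]}
    - {"grip": 85, "xyz": [-0.6, 0.5, 0], "rotation": [0, 0, 0]}
    - {"grip": 85, "xyz": [-0.5, 0.5, 0], "rotation": [0, 0, 0]}
    - {"grip": 85, "xyz": [0, 0, 0], "rotation": [0, 0, 0]}
    - {"grip": 85, "xyz": [0, 0, 0], "rotation": [0, 0, 0]}

```text
time: 27.82
eef_pos: [0.3997, 0.1445, 0.2351]
ee_rot: [-2.222, 2.22, -0.001]
force: [1.0, 0.3, 0.4]
width: 0.0849
grip_force: 0.0
```

```bash
python3 - <<'E'
from h import *
go([.399,.145,.051],0)
c=capture("wrist");np.save("w9.npy",c,allow_pickle=True)
e,a=blob(c,(25,60,20),(95,255,255),tuple(int(x) for x in proj(c,[.399,.145,.1])),70)
print("jar",e,onz(c,*e[0],.1),proj(c,[.399,.145,.1]));t=capture("top")
cv2.imwrite("pics/w9.png",np.hstack([cv2.resize(c["image"],(400,300)),cv2.resize(t["image"][190:310,300:430],(325,300))]))
E
```

```text
p [0.3997 0.1445 0.2351] turn [-0.01 -0.    0.01] shift_before [-0.01  0.01  3.07] shift_after [-0.01  0.01  3.07] q [ 0.17  0.1  -0.39  1.08 -0.   -1.4 ] w 84.9 F [1.  0.3 0.4]
jar ((318.3673400878906, 230.4116668701172), (57.318641662597656, 61.24173355102539), 179.58021545410156) [0.4008866  0.14371533 0.1       ] [320.79478946 232.00413319]
```

View pics/w9.png

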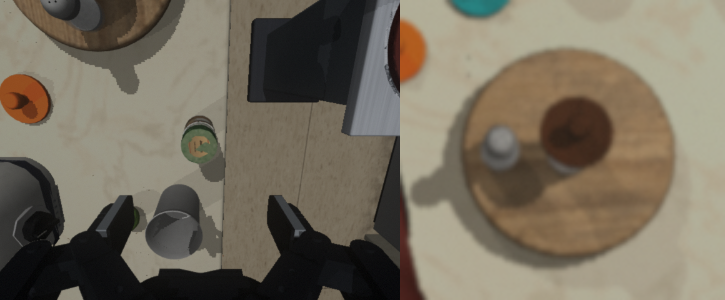

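The shaker stands left of the covered glass in the top crop at (500,148). The jar's lid is right below the gripper, at about (0.400, 0.144).

>>> apply_moves:
  moves:
    - {"grip": 85, "xyz": [0, -0.01, 0.3], "rotation": [0, 0, 0]}
    - {"grip": 85, "xyz": [0, 0, 0.6], "rotation": [0, 0, 0]}
    - {"grip": 85, "xyz": [0, 0, 0.6], "rotation": [0, 0, 0]}
    - {"grip": 85, "xyz": [0, 0, 0.6], "rotation": [0, 0, 0]}
    - {"grip": 85, "xyz": [0, 0, 0.5], "rotation": [0, 0, 0]}
    - {"grip": 85, "xyz": [0, 0, 0.35], "rotation": [0, 0, 0]}
    - {"grip": 85, "xyz": [0, 0, 0.12], "rotation": [0, 0, 0]}
    - {"grip": 85, "xyz": [0, 0, 0], "rotation": [0, 0, 0]}
    - {"grip": 60, "xyz": [0, 0, 0], "rotation": [0, 0, 0]}
    - {"grip": 35, "xyz": [0, 0, 0], "rotation": [0, 0, 0]}
    - {"grip": 35, "xyz": [0, 0, 0], "rotation": [0, 0, 0]}
    - {"grip": 35, "xyz": [0, 0, 0], "rotation": [0, 0, 0]}
    - {"grip": 35, "xyz": [0, 0, 0], "rotation": [0, 0, 0]}
    - {"grip": 35, "xyz": [0, 0, 0], "rotation": [0, 0, 0]}
  squeeze: 35

```text
time: 29.68
eef_pos: [0.4006, 0.1448, 0.0514]
ee_rot: [-2.221, 2.22, -0.002]
force: [0.4, -0.3, 6.7]
width: 0.0441
grip_force: 34.8
```

>>> apply_moves:
  moves:
    - {"grip": 35, "xyz": [0, 0, -0.3], "rotation": [0, 0, 0]}
    - {"grip": 35, "xyz": [0, 0, -0.6], "rotation": [0, 0, 0]}
    - {"grip": 35, "xyz": [0, 0, -0.7], "rotation": [0, 0, 0]}
    - {"grip": 35, "xyz": [0, 0, -0.7], "rotation": [0, 0, 0]}
    - {"grip": 35, "xyz": [0.35, 0, -0.5], "rotation": [0, 0, 0]}
    - {"grip": 35, "xyz": [0.7, 0, -0.2], "rotation": [0, 0, 0]}
    - {"grip": 35, "xyz": [0.7, 0, 0], "rotation": [0, 0, 0]}
    - {"grip": 35, "xyz": [0.7, 0, 0], "rotation": [0, 0, 0]}
    - {"grip": 35, "xyz": [0.7, 0, 0], "rotation": [0, 0, 0]}
    - {"grip": 35, "xyz": [0.7, 0, 0], "rotation": [0, 0, 0]}
    - {"grip": 35, "xyz": [0.7, 0, 0], "rotation": [0, 0, 0]}
    - {"grip": 35, "xyz": [0.5, -0.3, 0], "rotation": [0, 0, 0]}
    - {"grip": 35, "xyz": [0, -0.5, 0], "rotation": [0, 0, 0]}
    - {"grip": 35, "xyz": [0, -0.5, 0], "rotation": [0, 0, 0]}
    - {"grip": 35, "xyz": [0, -0.5, 0], "rotation": [0, 0, 0]}
    - {"grip": 35, "xyz": [0, -0.5, 0], "rotation": [0, 0, 0]}
    - {"grip": 35, "xyz": [0, 0, 0], "rotation": [0, 0, 0]}
    - {"grip": 35, "xyz": [0, 0, 0], "rotation": [0, 0, 0]}

```text
time: 31.92
eef_pos: [0.5372, -0.158, 0.2304]
ee_rot: [2.222, -2.22, -0.002]
force: [0.1, -0.7, -1.3]
width: 0.044
grip_force: 35.9
```

```bash
python3 - <<'E'
from h import *
go([.5395,-.158,.0874])
E
```

```text
p [ 0.5372 -0.158   0.2304] turn [0. 0. 0.] shift_before [ 0.   -0.04  2.38] shift_after [ 0.   -0.04  2.38] q [-0.42  0.36 -0.06  1.16 -0.   -1.99] w 44.0 F [ 0.1 -0.7 -1.3]
```

>>> apply_moves:
  moves:
    - {"grip": 35, "xyz": [0, -0.03, 0.3], "rotation": [0, 0, 0]}
    - {"grip": 35, "xyz": [0, 0, 0.5], "rotation": [0, 0, 0]}
    - {"grip": 35, "xyz": [0, 0, 0.6], "rotation": [0, 0, 0]}
    - {"grip": 35, "xyz": [0, 0, 0.5], "rotation": [0, 0, 0]}
    - {"grip": 35, "xyz": [0, 0, 0.3], "rotation": [0, 0, 0]}
    - {"grip": 35, "xyz": [0, 0, 0.14], "rotation": [0, 0, 0]}
    - {"grip": 35, "xyz": [0, 0, 0.02], "rotation": [0, 0, 0]}
    - {"grip": 35, "xyz": [0, 0, 0.02], "rotation": [0, 0, 0]}
    - {"grip": 35, "xyz": [0, 0, 0], "rotation": [0, 0, 0]}

```text
time: 33.05
eef_pos: [0.5402, -0.1585, 0.0886]
ee_rot: [-2.222, 2.221, -0.002]
force: [-0.7, 0.2, -0.9]
width: 0.0443
grip_force: 35.9
```

>>> apply_moves:
  moves:
    - {"grip": 35, "xyz": [0, 0, 0.02], "rotation": [0, 0, 0]}
    - {"grip": 35, "xyz": [0, 0, 0.01], "rotation": [0, 0, 0]}
    - {"grip": 50, "xyz": [0, 0, 0], "rotation": [0, 0, 0]}
    - {"grip": 65, "xyz": [0, 0, 0], "rotation": [0, 0, 0]}
    - {"grip": 85, "xyz": [0, 0, 0], "rotation": [0, 0, 0]}
    - {"grip": 85, "xyz": [0, 0, 0], "rotation": [0, 0, 0]}
    - {"grip": 85, "xyz": [0, 0, -0.3], "rotation": [0, 0, 0]}
    - {"grip": 85, "xyz": [0, 0, -0.6], "rotation": [0, 0, 0]}
    - {"grip": 85, "xyz": [0, 0, -0.7], "rotation": [0, 0, 0]}
    - {"grip": 85, "xyz": [0, 0, -0.7], "rotation": [0, 0, 0]}
    - {"grip": 85, "xyz": [0, 0, -0.3], "rotation": [0, 0, 1]}
    - {"grip": 85, "xyz": [0, 0, 0], "rotation": [0, 0, 1]}
    - {"grip": 85, "xyz": [0, 0, 0], "rotation": [0, 0, 1]}
    - {"grip": 85, "xyz": [0, 0, 0], "rotation": [0, 0, 1]}
    - {"grip": 85, "xyz": [0, 0, 0], "rotation": [0, 0, 1]}
    - {"grip": 85, "xyz": [0, 0, 0], "rotation": [0, 0, 1]}
    - {"grip": 85, "xyz": [0, 0, 0], "rotation": [0, 0, 1]}
    - {"grip": 85, "xyz": [0, 0, 0], "rotation": [0, 0, 1]}

```text
time: 35.3
eef_pos: [0.5397, -0.1583, 0.242]
ee_rot: [1.324, -2.849, -0.0]
force: [-0.7, 0.3, 0.2]
width: 0.085
grip_force: 0.0
```

>>> apply_moves:
  moves:
    - {"grip": 85, "xyz": [0, 0, 0], "rotation": [0, 0, 1]}
    - {"grip": 85, "xyz": [0, 0, 0], "rotation": [0, 0, 1]}
    - {"grip": 85, "xyz": [0, 0, 0], "rotation": [0, 0, 1]}
    - {"grip": 85, "xyz": [0, 0, 0], "rotation": [0, 0, 1]}
    - {"grip": 85, "xyz": [0, 0, 0], "rotation": [0, 0, 1]}
    - {"grip": 85, "xyz": [0, 0, 0], "rotation": [0, 0, 1]}
    - {"grip": 85, "xyz": [0, 0, 0], "rotation": [0, 0, 1]}
    - {"grip": 85, "xyz": [0, 0, 0], "rotation": [0, 0, 1]}
    - {"grip": 85, "xyz": [0, 0, 0], "rotation": [0, 0, 1]}
    - {"grip": 85, "xyz": [0, 0, 0], "rotation": [0, 0, 1]}
    - {"grip": 85, "xyz": [0.1, 0.6, 0], "rotation": [0, 0, 0]}
    - {"grip": 85, "xyz": [0.1, 0.8, 0], "rotation": [0, 0, 0]}
    - {"grip": 85, "xyz": [0.1, 0.9, 0], "rotation": [0, 0, 0]}
    - {"grip": 85, "xyz": [0.1, 0.9, 0], "rotation": [0, 0, 0]}
    - {"grip": 85, "xyz": [0.1, 0.9, 0], "rotation": [0, 0, 0]}
    - {"grip": 85, "xyz": [0.1, 0.9, 0], "rotation": [0, 0, 0]}
    - {"grip": 85, "xyz": [0, 0.7, 0], "rotation": [0, 0, 0]}
    - {"grip": 85, "xyz": [0, 0.3, 0], "rotation": [0, 0, 0]}
    - {"grip": 85, "xyz": [0, 0, 0], "rotation": [0, 0, 0]}
    - {"grip": 85, "xyz": [0, 0, 0], "rotation": [0, 0, 0]}

```text
time: 37.8
eef_pos: [0.5037, 0.2007, 0.242]
ee_rot: [-0.001, -3.141, 0.001]
force: [0.2, 0.0, -0.2]
width: 0.0849
grip_force: 0.0
```

```bash
python3 - <<'E'
from h import *
go([.531,.301,.010],np.pi/2)
c=capture("wrist");t=capture("top")
e,a=blob(c,(30,100,20),(60,255,255),tuple(int(min(x,620)) for x in proj(c,[.531,.301,.024])),50);print("lime",e,onz(c,*e[0],.024))
s=np.load("scene0.npy",allow_pickle=True).item()
for p in[(305,205),(330,215),(358,214)]:print("blender",onz(s,*p,0))
h,a=blob(t,(0,70,0),(14,255,90),(370,243),25);print(h[0],onz(t,*h[0],.126))
cv2.imwrite("pics/w10.png",np.hstack([cv2.resize(c["image"],(400,300)),cv2.resize(t["image"][190:310,300:430],(325,300))]))
E
```

```text
p [0.5037 0.2007 0.242 ] turn [-0.01 -0.   -0.  ] shift_before [-0.45  1.67  3.87] shift_after [-0.45  1.67  3.87] q [ 0.24  0.32 -0.09  1.17 -0.    0.24] w 84.9 F [ 0.2  0.  -0.2]
lime ((422.00689697265625, 234.3407440185547), (44.7974967956543, 48.086631774902344), 117.3924331665039) [0.53070639 0.30196096 0.024     ]
blender [0.67234995 0.33955409 0.        ]
blender [0.70519674 0.24248313 0.        ]
blender [0.78314901 0.20226008 0.        ]
(370.3973083496094, 243.83396911621094) [ 0.53803423 -0.08797738  0.126     ]
```

View pics/w10.png

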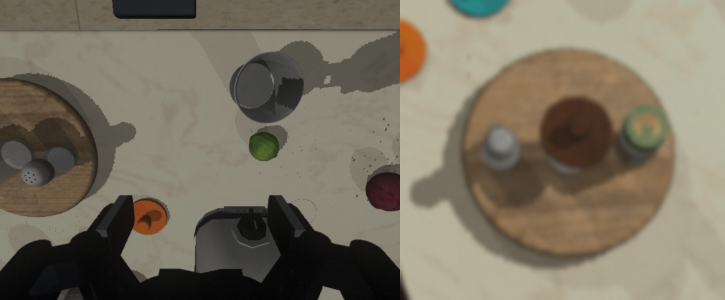

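The jar stands to the right of the glass, lid at (645,130) in the crop, and everything is upright. The lime is measured at (0.531, 0.302). The blender front is at x≈0.67 and the tumbler rim ends at x≈0.474, so a straight descent clears both.

>>> apply_moves:
  moves:
    - {"grip": 85, "xyz": [-0.2, 0.5, 0], "rotation": [0, 0, 0]}
    - {"grip": 85, "xyz": [-0.2, 0.7, 0], "rotation": [0, 0, 0]}
    - {"grip": 85, "xyz": [-0.08, 0.48, 0], "rotation": [0, 0, 0]}
    - {"grip": 85, "xyz": [0, 0, 0], "rotation": [0, 0, 0]}
    - {"grip": 85, "xyz": [0, 0, 0.5], "rotation": [0, 0, 0]}
    - {"grip": 85, "xyz": [0, 0, 0.7], "rotation": [0, 0, 0]}
    - {"grip": 85, "xyz": [0, 0, 0.7], "rotation": [0, 0, 0]}
    - {"grip": 85, "xyz": [0, 0, 0.6], "rotation": [0, 0, 0]}
    - {"grip": 85, "xyz": [0, 0, 0.6], "rotation": [0, 0, 0]}
    - {"grip": 85, "xyz": [0, 0, 0.5], "rotation": [0, 0, 0]}
    - {"grip": 85, "xyz": [0, 0, 0.25], "rotation": [0, 0, 0]}
    - {"grip": 85, "xyz": [0, 0, 0], "rotation": [0, 0, 0]}

```text
time: 39.4
eef_pos: [0.532, 0.3015, 0.0107]
ee_rot: [-0.001, -3.14, 0.001]
force: [0.7, -0.5, 1.0]
width: 0.0849
grip_force: 0.0
```

```bash
python3 - <<'E'
from h import *
go([.5315,.302,.009],np.pi/2)
E
```

```text
p [0.532  0.3015 0.0107] turn [-0.01 -0.01 -0.01] shift_before [0.01 0.01 0.03] shift_after [0.01 0.01 0.03] q [ 0.4   0.65 -0.2   0.72 -0.    0.4 ] w 84.9 F [ 0.7 -0.5  1. ]
```

Close, then lift straight up (tumbler clearance).

>>> apply_moves:
  moves:
    - {"grip": 60, "xyz": [0, 0, 0], "rotation": [0, 0, 0]}
    - {"grip": 35, "xyz": [0, 0, 0], "rotation": [0, 0, 0]}
    - {"grip": 35, "xyz": [0, 0, 0], "rotation": [0, 0, 0]}
    - {"grip": 35, "xyz": [0, 0, 0], "rotation": [0, 0, 0]}
    - {"grip": 35, "xyz": [0, 0, 0], "rotation": [0, 0, 0]}
    - {"grip": 35, "xyz": [0, 0, 0], "rotation": [0, 0, 0]}
    - {"grip": 35, "xyz": [0, 0, -0.3], "rotation": [0, 0, 0]}
    - {"grip": 35, "xyz": [0, 0, -0.6], "rotation": [0, 0, 0]}
    - {"grip": 35, "xyz": [0, 0, -0.7], "rotation": [0, 0, 0]}
    - {"grip": 35, "xyz": [0, 0, -0.7], "rotation": [0, 0, 0]}
    - {"grip": 35, "xyz": [0, 0, -0.7], "rotation": [0, 0, 0]}
    - {"grip": 35, "xyz": [0, 0, -0.5], "rotation": [0, 0, 0]}
    - {"grip": 35, "xyz": [0, 0, 0], "rotation": [0, 0, 0]}
  squeeze: 30

```text
time: 41.02
eef_pos: [0.5337, 0.3032, 0.225]
ee_rot: [-0.001, 3.136, 0.004]
force: [-0.3, 0.1, -1.5]
width: 0.0441
grip_force: 30.7
```

>>> apply_moves:
  moves:
    - {"grip": 35, "xyz": [0, -0.4, 0], "rotation": [0, 0, 0]}
    - {"grip": 35, "xyz": [0, -0.7, 0], "rotation": [0, 0, 0]}
    - {"grip": 35, "xyz": [0, -0.8, 0], "rotation": [0, 0, 0]}
    - {"grip": 35, "xyz": [0, -0.8, 0], "rotation": [0, 0, 0]}
    - {"grip": 35, "xyz": [0, -0.8, 0], "rotation": [0, 0, 0]}
    - {"grip": 35, "xyz": [-0.2, -0.8, 0], "rotation": [0, 0, 0]}
    - {"grip": 35, "xyz": [-0.3, -0.8, 0], "rotation": [0, 0, 0]}
    - {"grip": 35, "xyz": [-0.3, -0.8, 0], "rotation": [0, 0, 0]}
    - {"grip": 35, "xyz": [-0.3, -0.59, 0], "rotation": [0, 0, 0]}
    - {"grip": 35, "xyz": [0, 0, 0], "rotation": [0, 0, 0]}
    - {"grip": 35, "xyz": [0, 0, 0], "rotation": [0, 0, 0]}

```text
time: 42.4
eef_pos: [0.5973, -0.0869, 0.2203]
ee_rot: [-0.0, -3.14, -0.001]
force: [-0.0, 0.6, -0.4]
width: 0.044
grip_force: 30.8
```

```bash
python3 - <<'E'
from h import *
go([.608,-.086,.048],np.pi/2,np.deg2rad(15))
s=np.load("scene0.npy",allow_pickle=True).item();t=np.load("top0.npy",allow_pickle=True).item()
print(onz(s,438,246,0),onz(t,347,118,.15),tri(t,(347,118),s,(443,200)))
c=capture("wrist");cv2.imwrite("pics/w11.png",c["image"])
E
```

```text
p [ 0.5973 -0.0869  0.2203] turn [ 0.01  2.98 -0.  ] shift_before [-0.18  0.01  2.87] shift_after [-0.92  0.02  2.73] q [-0.27  0.45  0.05  1.18  0.   -0.27] w 44.0 F [-0.   0.6 -0.4]
[ 0.86672702 -0.06403215  0.        ] [ 0.87689695 -0.05381476  0.15      ] (array([ 0.87768248, -0.05198377,  0.13812775]), np.float64(0.009663928843689919))
```

View pics/w11.png

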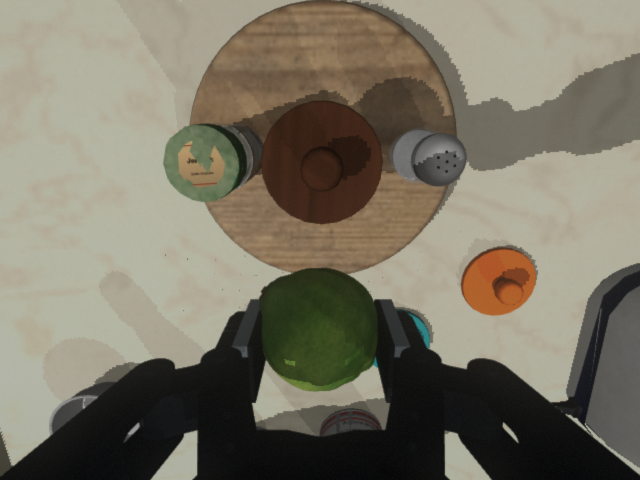

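The lime is held at (320,330). The jar at (210,162) and the shaker at (430,158) are symmetric about the knob at (321,170).

>>> apply_moves:
  moves:
    - {"grip": 35, "xyz": [-0.3, 0.01, 0], "rotation": [0, 1, 0]}
    - {"grip": 35, "xyz": [0, 0, 0], "rotation": [0, 1, 0]}
    - {"grip": 35, "xyz": [0, 0, 0], "rotation": [0, 1, 0]}
    - {"grip": 35, "xyz": [0, 0, 0], "rotation": [0, 0, 0]}
    - {"grip": 35, "xyz": [0, 0, 0], "rotation": [0, 0, 0]}

```text
time: 43.08
eef_pos: [0.6164, -0.0856, 0.2212]
ee_rot: [0.002, -2.881, 0.0]
force: [-0.4, -0.1, -0.5]
width: 0.0443
grip_force: 30.8
```

```bash
python3 - <<'E'
from h import *
go([.617,-.086,.065]);go([.608,-.086,.048])
E
```

```text
p [ 0.6164 -0.0856  0.2212] turn [0. 0. 0.] shift_before [-0.68 -0.01  2.51] shift_after [-0.68 -0.01  2.51] q [-0.23  0.74  0.51  1.6  -0.06 -0.22] w 44.3 F [-0.4 -0.1 -0.5]
p [ 0.6164 -0.0856  0.2212] turn [0. 0. 0.] shift_before [-0.61 -0.01  2.83] shift_after [-0.61 -0.01  2.83] q [-0.23  0.74  0.51  1.6  -0.06 -0.22] w 44.3 F [-0.4 -0.1 -0.5]
```

>>> apply_moves:
  moves:
    - {"grip": 35, "xyz": [-0.07, 0, 0.26], "rotation": [0, 0, 0]}
    - {"grip": 35, "xyz": [-0.13, 0, 0.48], "rotation": [0, 0, 0]}
    - {"grip": 35, "xyz": [-0.13, 0, 0.48], "rotation": [0, 0, 0]}
    - {"grip": 35, "xyz": [-0.13, 0, 0.48], "rotation": [0, 0, 0]}
    - {"grip": 35, "xyz": [-0.13, 0, 0.48], "rotation": [0, 0, 0]}
    - {"grip": 35, "xyz": [-0.09, -0.01, 0.33], "rotation": [0, 0, 0]}
    - {"grip": 35, "xyz": [0, 0, 0], "rotation": [0, 0, 0]}
    - {"grip": 35, "xyz": [0, 0, 0], "rotation": [0, 0, 0]}

```text
time: 44.08
eef_pos: [0.6174, -0.0869, 0.0669]
ee_rot: [0.001, -2.882, 0.001]
force: [-0.3, 0.3, -0.5]
width: 0.044
grip_force: 30.8
```

```bash
python3 - <<'E'
from h import *
go([.609,-.086,.048])
E
```

```text
p [ 0.6174 -0.0869  0.0669] turn [0. 0. 0.] shift_before [0.05 0.02 0.34] shift_after [0.05 0.02 0.34] q [-0.23  0.82  0.27  1.27 -0.06 -0.22] w 44.0 F [-0.3  0.3 -0.5]
```

>>> apply_moves:
  moves:
    - {"grip": 35, "xyz": [0.02, 0.01, 0.15], "rotation": [0, 0, 0]}
    - {"grip": 35, "xyz": [0.02, 0.01, 0.1], "rotation": [0, 0, 0]}
    - {"grip": 35, "xyz": [0.01, 0, 0.05], "rotation": [0, 0, 0]}
    - {"grip": 35, "xyz": [0, 0, 0.0], "rotation": [0, 0, 0]}
    - {"grip": 35, "xyz": [0, 0, 0.0], "rotation": [0, 0, 0]}

```text
time: 44.7
eef_pos: [0.6098, -0.0853, 0.0501]
ee_rot: [0.001, -2.881, -0.0]
force: [-1.9, 2.3, 14.0]
width: 0.0442
grip_force: 29.2
```

```bash
python3 - <<'E'
from h import *
go([.609,-.086,.048])
s=capture("scene");p=proj(s,[.612,-.086,.062]);e,a=blob(s,(30,90,20),(65,255,255),tuple(int(x) for x in p),16);print(p,e,a,onz(s,*e[0],.062))
E
```

```text
p [ 0.6098 -0.0853  0.0501] turn [0. 0. 0.] shift_before [ 0.   -0.01  0.04] shift_after [ 0.   -0.01  0.04] q [-0.23  0.82  0.22  1.23 -0.06 -0.22] w 44.2 F [-1.9  2.3 14. ]Traceback (most recent call last):
  File "<stdin>", line 3, in <module>
  File "h.py", line 16, in blob
    cs=cv2.convexHull(cs);return cv2.fitEllipse(cs),cv2.contourArea(cs)
                                 ~~~~~~~~~~~~~~^^^^
cv2.error: OpenCV(4.12.0) /io/opencv/modules/imgproc/src/shapedescr.cpp:361: error: (-201:Incorrect size of input array) There should be at least 5 points to fit the ellipse in function 'fitEllipseNoDirect'
```

>>> apply_moves:
  moves:
    - {"grip": 35, "xyz": [0.01, 0, -0.03], "rotation": [0, 0, 0]}
    - {"grip": 35, "xyz": [0, 0, 0], "rotation": [0, 0, 0]}
    - {"grip": 48, "xyz": [0, 0, 0], "rotation": [0, 0, 0]}
    - {"grip": 53, "xyz": [0, 0, 0], "rotation": [0, 0, 0]}
    - {"grip": 60, "xyz": [0, 0, 0], "rotation": [0, 0, 0]}
    - {"grip": 75, "xyz": [0, 0, 0], "rotation": [0, 0, 0]}
    - {"grip": 75, "xyz": [0, 0, 0], "rotation": [0, 0, 0]}

```text
time: 45.62
eef_pos: [0.6093, -0.0857, 0.0503]
ee_rot: [0.001, -2.88, 0.0]
force: [0.4, -0.3, 0.9]
width: 0.0752
grip_force: 0.0
```

```bash
python3 - <<'E'
from h import *
go([.611,-.086,.2])
c=capture("wrist");p=proj(c,[.611,-.086,.060]);e,a=blob(c,(30,90,20),(65,255,255),tuple(int(x) for x in p),110);print(p,e,a,onz(c,*e[0],.06))
E
```

```text
p [ 0.6093 -0.0857  0.0503] turn [0. 0. 0.] shift_before [ 0.62 -0.01 -2.42] shift_after [ 0.62 -0.01 -2.42] q [-0.23  0.82  0.22  1.23 -0.06 -0.22] w 75.2 F [ 0.4 -0.3  0.9]
[321.63437865 327.01987746] ((321.1915283203125, 308.49603271484375), (117.5354995727539, 129.33091735839844), 130.39894104003906) 10362.5 [ 0.60342366 -0.08618215  0.06      ]
```

>>> apply_moves:
  moves:
    - {"grip": 80, "xyz": [0, 0, -0.2], "rotation": [0, 0, 0]}
    - {"grip": 85, "xyz": [0.02, 0, -0.5], "rotation": [0, 0, 0]}
    - {"grip": 85, "xyz": [0.05, 0, -0.6], "rotation": [0, 0, 0]}
    - {"grip": 85, "xyz": [0.1, 0, -0.6], "rotation": [0, 0, 0]}
    - {"grip": 85, "xyz": [0.2, 0, -0.6], "rotation": [0, 0, 0]}
    - {"grip": 85, "xyz": [0.2, 0, -0.4], "rotation": [0, 0, 0]}
    - {"grip": 85, "xyz": [0, 0, 0], "rotation": [0, -1, 0]}
    - {"grip": 85, "xyz": [0, 0, 0], "rotation": [0, -1, 0]}
    - {"grip": 85, "xyz": [0, 0, 0], "rotation": [0, -1, 0]}
    - {"grip": 85, "xyz": [0.6, 0, 0], "rotation": [0, 0, 0]}
    - {"grip": 85, "xyz": [0.8, 0, 0], "rotation": [0, 0, 0]}
    - {"grip": 85, "xyz": [0.8, 0, 0], "rotation": [0, 0, 0]}
    - {"grip": 85, "xyz": [0, 0, 0], "rotation": [0, 0, 0]}

```text
time: 47.3
eef_pos: [0.4865, -0.0853, 0.2283]
ee_rot: [-0.0, -3.141, -0.0]
force: [0.7, 0.6, -0.1]
width: 0.0851
grip_force: 0.0
```

```bash
cat > m.py <<'E'
from h import *
go([.611,-.086,.2])
for n in("wrist","top"):
    c=capture(n);r=90 if n=="wrist" else 16;q=lambda X:tuple(int(x) for x in proj(c,X))
    for nm,X,lo,hi,k in[("lime",[.611,-.086,.06],(30,90,20),(65,255,255),.7),("jarlid",[.54,-.158,.137],(25,50,20),(95,255,255),.6),("cover",[.54,-.086,.126],(0,70,0),(16,255,90),1.1)]:
        try:
            e,a=blob(c,lo,hi,q(X),int(r*k));print(n,nm,q(X),np.round(e[0],1),np.round(e[1],1),onz(c,*e[0],X[2]).round(4))
        except Exception as x: print(n,nm,q(X),"none")
    cv2.imwrite(f"pics/last_{n}.png",c["image"])
E
python3 m.py
```

```text
p [ 0.4865 -0.0853  0.2283] turn [0. 0. 0.] shift_before [-2.08 -0.01  0.47] shift_after [-2.08 -0.01  0.47] q [-0.32  0.23 -0.24  1.1  -0.   -0.32] w 85.1 F [ 0.7  0.6 -0.1]
wrist lime (321, 345) [319.6 359.1] [11.1 23.6] [ 0.6258 -0.0873  0.06  ]
wrist jarlid (219, 320) [218.4 321.2] [64.3 85.1] [ 0.5405 -0.1588  0.137 ]
wrist cover (320, 313) [321.  283.2] [145.7 161.2] [ 0.5161 -0.086   0.126 ]
top lime (365, 222) [361.  224.2] [ 7.1 12.6] [ 0.6076 -0.0744  0.06  ]
top jarlid (397, 240) none
top cover (369, 243) [369.2 243.2] [33.2 33.9] [ 0.54   -0.0851  0.126 ]
```

>>> apply_moves:
  moves:
    - {"grip": 85, "xyz": [0.3, 0.5, 0], "rotation": [0, 0, 0]}
    - {"grip": 85, "xyz": [0.4, 0.9, 0], "rotation": [0, 0, 0]}
    - {"grip": 85, "xyz": [0.4, 0.9, 0], "rotation": [0, 0, 0]}
    - {"grip": 85, "xyz": [0.4, 0.9, 0], "rotation": [0, 0, 0]}
    - {"grip": 85, "xyz": [0, 0.9, 0], "rotation": [0, 0, 0]}
    - {"grip": 85, "xyz": [0, 0.9, 0], "rotation": [0, 0, 0]}
    - {"grip": 85, "xyz": [0, 0.6, 0], "rotation": [0, 0, 0]}
    - {"grip": 85, "xyz": [0, 0, 0], "rotation": [0, 0, 0]}

```text
time: 48.4
eef_pos: [0.4001, 0.2531, 0.2275]
ee_rot: [-0.007, 3.141, 0.001]
force: [-0.5, -0.0, -0.8]
width: 0.085
grip_force: 0.0
```

```bash
python3 m.py; python3 - <<'E'
from h import *
t=capture("top");h=cv2.cvtColor(t["image"],cv2.COLOR_BGR2HSV);m=cv2.inRange(h,np.array((30,90,20)),np.array((65,255,255)))
p=proj(t,[.611,-.086,.06]);k=np.zeros_like(m);cv2.circle(k,tuple(int(x) for x in p),18,255,-1);ys,xs=np.nonzero(m&k)
print(p,xs.min(),xs.max(),ys.min(),ys.max(),len(xs))
for u,v in[(xs.min(),p[1]),(xs.max()+1,p[1]),(p[0],ys.min())]:print(onz(t,u,v,.06).round(4))
# shaker cap: print expected and grey blob
q=proj(t,[.5395,-.014,.12]);e,a=blob(t,(0,0,90),(179,45,255),tuple(int(x) for x in q),9,3);print(q,e,onz(t,*e[0],.12).round(4))
for lo,n,X in[((30,0,0),"tumbler",[.432,.274,.098])]:print(n,proj(t,X))
b=np.load("top0.npy",allow_pickle=True).item()["image"]
for nm,(u,v) in[("garlic",(471,299)),("tumbler",(233,296))]:
    print(nm,np.abs(b[v-20:v+20,u-20:u+20].astype(int)-t["image"][v-20:v+20,u-20:u+20]).mean())
E
```

```text
p [0.4001 0.2531 0.2275] turn [0. 0. 0.] shift_before [-3.49 -5.67  0.46] shift_after [-3.49 -5.67  0.46] q [ 0.41  0.19 -0.29  1.08  0.    0.4 ] w 85.0 F [-0.5 -0.  -0.8]
wrist lime (-7, 417) [  0.8 423.8] [10.7 27.4] [ 0.6195 -0.0799  0.06  ]
wrist jarlid (-207, 417) none
wrist cover (-99, 407) none
top lime (365, 222) [365.7 224.7] [13.8 17.7] [ 0.6053 -0.0869  0.06  ]
top jarlid (397, 240) [397.5 240.3] [16.6 17.9] [ 0.5401 -0.1567  0.137 ]
top cover (369, 243) [368.5 244. ] [31.  34.1] [ 0.5379 -0.0831  0.126 ]
[365.19622364 222.69033163] 358 374 218 230 167
[ 0.6124 -0.0666  0.06  ]
[ 0.6091 -0.1124  0.06  ]
[ 0.624  -0.0871  0.06  ]
[341.59648878 245.74508249] ((340.8000793457031, 247.1865234375), (10.247063636779785, 14.728123664855957), 151.3824005126953) [ 0.5359 -0.0117  0.12  ]
tumbler [233.06345899 295.96202097]
garlic 12.801666666666666
tumbler 48.57125
```

>>> apply_moves:
  moves:
    - {"grip": 85, "xyz": [0, -0.5, -0.2], "rotation": [0, 0, 0]}
    - {"grip": 85, "xyz": [0, -0.9, -0.2], "rotation": [0, 0, 0]}
    - {"grip": 85, "xyz": [0, -0.9, 0], "rotation": [0, 0, 0]}
    - {"grip": 85, "xyz": [-0.4, -0.9, 0], "rotation": [0, 0, 0]}
    - {"grip": 85, "xyz": [-0.7, -0.9, 0], "rotation": [0, 0, 0]}
    - {"grip": 85, "xyz": [-0.8, -0.9, 0], "rotation": [0, 0, 0]}
    - {"grip": 85, "xyz": [-0.8, -0.6, 0], "rotation": [0, 0, 0]}
    - {"grip": 85, "xyz": [-0.8, -0.05, 0], "rotation": [0, 0, 0]}
    - {"grip": 85, "xyz": [-0.8, 0, 0], "rotation": [0, 0, 0]}
    - {"grip": 85, "xyz": [0, 0, 0], "rotation": [0, 0, 0]}
    - {"grip": 85, "xyz": [0, 0, 0], "rotation": [0, 0, 0]}

```text
time: 49.92
eef_pos: [0.6465, -0.0776, 0.251]
ee_rot: [-0.001, -3.141, -0.0]
force: [0.0, 0.0, -0.2]
width: 0.0849
grip_force: 0.0
```

```bash
cat > l.py <<'E'
from h import *
go([.611,-.086,.06],np.pi/2)
c=capture("wrist");h=cv2.cvtColor(c["image"],cv2.COLOR_BGR2HSV)
p=proj(c,[.605,-.086,.06]);print("cam",(-np.array(c["R"]).T@c["t"]).round(3),p,proj(c,[.54,-.086,.126]))
m=cv2.inRange(h,np.array((28,80,12)),np.array((70,255,255)));k=np.zeros_like(m);cv2.circle(k,tuple(int(x) for x in p),62,255,-1)
ys,xs=np.nonzero(m&k);print(len(xs),np.percentile(xs,[0,1,50,99,100]),np.percentile(ys,[0,1,50,99,100]))
e,a=blob(c,(28,80,12),(70,255,255),tuple(int(x) for x in p),62);print("lime",np.round(e[0],1),np.round(e[1],1),e[2],onz(c,*e[0],.06).round(4))
for X in([.587,-.086,.06],[.635,-.086,.06]):print(proj(c,X))
c2=capture("top");b=np.load("top0.npy",allow_pickle=True).item()
for n,X in(("tumb",(233,296)),("garl",(471,299))):
    print(n,[np.round(blob(i,lo,hi,X,r)[0][0],1) for i in(b,c2) for lo,hi,r in [((0,0,0),(179,255,105),16)]])
e,a=blob(c,(5,60,60),(25,255,255),tuple(int(x) for x in proj(c,[.539,-.086,.036])),1);
E
python3 l.py 2>&1 | grep -v Trace
```

```text
p [ 0.6465 -0.0776  0.251 ] turn [ 0.   -0.01 -0.01] shift_before [ 0.59 -0.14  3.18] shift_after [ 0.59 -0.14  3.18] q [-0.23  0.53  0.27  1.31 -0.   -0.23] w 84.9 F [ 0.   0.  -0.2]
cam [ 0.568 -0.078  0.394] [312.35234591 168.92470684] [309.32998836  80.98388282]
2300 [284. 286. 312. 337. 338.] [142. 143. 166. 191. 193.]
lime [311.8 165.6] [52.7 58.3] 120.34552764892578 [ 0.6021 -0.0865  0.06  ]
[312.19456885 147.99793603]
[312.6039406  202.29498469]
tumb [array([232.6, 296.2]), array([233., 296.])]
garl [array([467., 304.]), array([465.6, 302.5])]
  File "l.py", line 12, in <module>
    e,a=blob(c,(5,60,60),(25,255,255),tuple(int(x) for x in proj(c,[.539,-.086,.036])),1);
        ~~~~^^^^^^^^^^^^^^^^^^^^^^^^^^^^^^^^^^^^^^^^^^^^^^^^^^^^^^^^^^^^^^^^^^^^^^^^^^^^^
  File "h.py", line 15, in blob
    cs=max(cv2.findContours(m,cv2.RETR_EXTERNAL,cv2.CHAIN_APPROX_NONE)[0],key=cv2.contourArea)
ValueError: max() iterable argument is empty
```

The lime rolled back about 9 mm toward the glass when I released it: it is at x 0.602 and should be at 0.611. I'll regrasp it with the tool tilted from the start and shift it out.

>>> apply_moves:
  moves:
    - {"grip": 85, "xyz": [0, -0.14, 0], "rotation": [0, 1, 0]}
    - {"grip": 85, "xyz": [0, 0, 0], "rotation": [0, 1, 0]}
    - {"grip": 85, "xyz": [0, 0, 0], "rotation": [0, 1, 0]}
    - {"grip": 85, "xyz": [0, 0, 0], "rotation": [0, 1, 0]}
    - {"grip": 85, "xyz": [0, 0, 0], "rotation": [0, 1, 0]}
    - {"grip": 85, "xyz": [0, 0, 0], "rotation": [0, 0, 0]}

```text
time: 50.78
eef_pos: [0.6322, -0.084, 0.2401]
ee_rot: [0.002, -2.722, 0.003]
force: [-0.6, 0.1, -0.3]
width: 0.0849
grip_force: 0.0
```

```bash
python3 - <<'E'
from h import *
go([.597,-.0865,.049],np.pi/2,np.deg2rad(25))
E
```

```text
p [ 0.6322 -0.084   0.2401] turn [-0.03  0.19  0.01] shift_before [-0.76 -0.03  3.15] shift_after [-0.81 -0.04  3.14] q [-0.2   1.01  1.04  2.02 -0.09 -0.19] w 84.9 F [-0.6  0.1 -0.3]
```

>>> apply_moves:
  moves:
    - {"grip": 85, "xyz": [-0.2, -0.02, 0.4], "rotation": [0, 0, 0]}
    - {"grip": 85, "xyz": [-0.2, -0.02, 0.4], "rotation": [0, 0, 0]}
    - {"grip": 85, "xyz": [-0.2, 0, 0.4], "rotation": [0, 0, 0]}
    - {"grip": 85, "xyz": [-0.2, 0, 0.3], "rotation": [0, 0, 0]}
    - {"grip": 85, "xyz": [0, 0, 0], "rotation": [0, 0, 0]}

```text
time: 51.4
eef_pos: [0.639, -0.0864, 0.1397]
ee_rot: [0.002, -2.722, 0.003]
force: [0.0, 0.0, 0.0]
width: 0.085
grip_force: 0.0
```

```bash
python3 - <<'E'
from h import *
go([.597,-.0865,.049]);go([.597,-.0865,.049],np.pi/2,np.deg2rad(24))
E
```

```text
p [ 0.639  -0.0864  0.1397] turn [0. 0. 0.] shift_before [0.02 0.   1.67] shift_after [0.02 0.   1.67] q [-0.2   1.01  0.79  1.76 -0.09 -0.19] w 85.0 F [0. 0. 0.]
p [ 0.639  -0.0864  0.1397] turn [-0.03 -0.01  0.01] shift_before [0.02 0.   1.67] shift_after [ 0.02 -0.    1.67] q [-0.2   1.01  0.79  1.76 -0.09 -0.19] w 85.0 F [0. 0. 0.]
```

>>> apply_moves:
  moves:
    - {"grip": 85, "xyz": [0, 0, 0.3], "rotation": [0, 0, 0]}
    - {"grip": 85, "xyz": [0, 0, 0.4], "rotation": [0, 0, 0]}
    - {"grip": 85, "xyz": [0, 0, 0.4], "rotation": [0, 0, 0]}
    - {"grip": 85, "xyz": [0, 0, 0.3], "rotation": [0, 0, 0]}
    - {"grip": 85, "xyz": [0.02, 0, 0.25], "rotation": [0, 0, 0]}
    - {"grip": 85, "xyz": [0, 0, 0], "rotation": [0, 0, 0]}
    - {"grip": 60, "xyz": [0, 0, 0], "rotation": [0, 0, 0]}
    - {"grip": 36, "xyz": [0, 0, 0], "rotation": [0, 0, 0]}
    - {"grip": 36, "xyz": [0, 0, 0], "rotation": [0, 0, 0]}
    - {"grip": 36, "xyz": [0, 0, 0], "rotation": [0, 0, 0]}
    - {"grip": 36, "xyz": [0, 0, 0], "rotation": [0, 0, 0]}
  squeeze: 25

```text
time: 52.78
eef_pos: [0.5993, -0.0868, 0.051]
ee_rot: [0.002, -2.725, 0.004]
force: [1.7, 1.0, 5.7]
width: 0.0454
grip_force: 24.6
```

```bash
python3 - <<'E'
from h import *
go([.606,-.086,.052])
E
```

```text
p [ 0.5993 -0.0868  0.051 ] turn [0. 0. 0.] shift_before [-0.09  0.01 -0.06] shift_after [-0.09  0.01 -0.06] q [-0.22  0.95  0.43  1.46 -0.09 -0.2 ] w 45.4 F [1.7 1.  5.7]
```

>>> apply_moves:
  moves:
    - {"grip": 36, "xyz": [0.02, 0, -0.05], "rotation": [0, 0, 0]}
    - {"grip": 36, "xyz": [-0.07, 0, -0.03], "rotation": [0, 0, 0]}
    - {"grip": 36, "xyz": [-0.07, 0.01, -0.03], "rotation": [0, 0, 0]}
    - {"grip": 36, "xyz": [0, 0, 0], "rotation": [0, 0, 0]}
    - {"grip": 36, "xyz": [-0.02, 0, 0.04], "rotation": [0, 0, 0]}
    - {"grip": 36, "xyz": [0, 0, 0], "rotation": [0, 0, 0]}

```text
time: 53.52
eef_pos: [0.608, -0.0862, 0.051]
ee_rot: [0.002, -2.724, 0.004]
force: [-0.9, 0.8, 5.6]
width: 0.0453
grip_force: 25.3
```

```bash
python3 - <<'E'
from h import *
go([.608,-.0865,.051])
c=capture("wrist");e,a=blob(c,(28,80,12),(70,255,255),tuple(int(x) for x in proj(c,[.611,-.086,.06])),110);print(np.round(e[0],1),np.round(e[1],1),onz(c,*e[0],.06).round(4))
E
```

```text
p [ 0.608  -0.0862  0.051 ] turn [0. 0. 0.] shift_before [-0. -0. -0.] shift_after [-0. -0. -0.] q [-0.21  0.97  0.48  1.49 -0.09 -0.2 ] w 45.3 F [-0.9  0.8  5.6]
[320.  329.3] [117.8 132.9] [ 0.612  -0.0872  0.06  ]
```

Lime in contact at 0.611. Release and retract along the tool axis.

>>> apply_moves:
  moves:
    - {"grip": 48, "xyz": [0, 0, 0], "rotation": [0, 0, 0]}
    - {"grip": 52, "xyz": [0, 0, 0], "rotation": [0, 0, 0]}
    - {"grip": 60, "xyz": [0, 0, 0], "rotation": [0, 0, 0]}
    - {"grip": 80, "xyz": [0, 0, 0], "rotation": [0, 0, 0]}
    - {"grip": 85, "xyz": [0, 0, 0], "rotation": [0, 0, 0]}
    - {"grip": 85, "xyz": [0, 0, -0.2], "rotation": [0, 0, 0]}
    - {"grip": 85, "xyz": [0, 0, -0.5], "rotation": [0, 0, 0]}
    - {"grip": 85, "xyz": [0.05, 0, -0.5], "rotation": [0, 0, 0]}
    - {"grip": 85, "xyz": [0.05, 0, -0.5], "rotation": [0, -1, 0]}
    - {"grip": 85, "xyz": [0.1, 0, -0.5], "rotation": [0, -1, 0]}
    - {"grip": 85, "xyz": [0.1, 0, -0.5], "rotation": [0, -1, 0]}
    - {"grip": 85, "xyz": [0.05, 0, -0.5], "rotation": [0, -1, 0]}
    - {"grip": 85, "xyz": [0, 0, -0.2], "rotation": [0, -0.8, 0]}
    - {"grip": 85, "xyz": [0, 0, 0], "rotation": [0, 0, 0]}

```text
time: 55.32
eef_pos: [0.6519, -0.0857, 0.2519]
ee_rot: [-0.002, 3.137, -0.006]
force: [0.1, 0.1, -0.1]
width: 0.0851
grip_force: 0.0
```

```bash
python3 l.py 2>&1 | head -6
```

```text
p [ 0.6519 -0.0857  0.2519] turn [-0.04  0.05  0.02] shift_before [0.7  0.01 3.19] shift_after [ 0.68 -0.    3.2 ] q [-0.24  0.54  0.29  1.31 -0.   -0.24] w 85.1 F [ 0.1  0.1 -0.1]
cam [ 0.572 -0.086  0.394] [322.41845319 161.48006273] [322.6173388   71.05946048]
2363 [293. 295. 320. 346. 347.] [141. 142. 168. 193. 195.]
lime [320.6 167.9] [52.6 58.2] 127.38570404052734 [ 0.6106 -0.0876  0.06  ]
[322.4777101  140.34020936]
[322.32405106 195.15794219]
```

>>> apply_moves:
  moves:
    - {"grip": 85, "xyz": [0.5, 0, -0.1], "rotation": [0, 0, 0]}
    - {"grip": 85, "xyz": [0.8, 0, 0], "rotation": [0, 0, 0]}
    - {"grip": 85, "xyz": [0.8, 0, 0], "rotation": [0, 0, 0]}
    - {"grip": 85, "xyz": [0.8, 0, 0], "rotation": [0, 0, 0]}
    - {"grip": 85, "xyz": [0.3, 0, 0], "rotation": [0, 0, 0]}
    - {"grip": 85, "xyz": [0, 0, 0], "rotation": [0, 0, 0]}

```text
time: 56.18
eef_pos: [0.4593, -0.086, 0.2544]
ee_rot: [0.002, -3.14, 0.003]
force: [-0.6, 0.4, 0.5]
width: 0.0853
grip_force: 0.0
```

```bash
python3 - <<'E'
from h import *
c=capture("wrist");cv2.imwrite("pics/fin.png",c["image"])
q=lambda X:tuple(int(x) for x in proj(c,X))
h=cv2.cvtColor(c["image"],cv2.COLOR_BGR2HSV)
def ext(nm,lo,hi,X,r):
    m=cv2.inRange(h,np.array(lo),np.array(hi));k=np.zeros_like(m);cv2.circle(k,q(X),r,255,-1)
    m=cv2.morphologyEx(m&k,cv2.MORPH_OPEN,np.ones((5,5)));ys,xs=np.nonzero(m)
    u,v=(xs.min()+xs.max())/2,(ys.min()+ys.max())/2
    print(nm,q(X),r,xs.min(),xs.max(),ys.min(),ys.max(),onz(c,u,v,X[2]).round(4))
ext("cover",(0,90,0),(16,255,75),[.54,-.086,.130],75)
ext("jar",(28,50,20),(95,255,255),[.54,-.158,.142],50)
ext("shk",(0,0,60),(179,30,255),[.54,-.014,.115],42)
for X in([.54,-.048,.130],[.54,-.124,.130],[.502,-.086,.130],[.578,-.086,.13]):print(q(X))
E
```

```text
cover (321, 329) 75 275 366 263 369 [ 0.5272 -0.0872  0.13  ]
jar (230, 337) 50 212 262 300 361 [ 0.5335 -0.1524  0.142 ]
shk (406, 320) 42 378 428 279 338 [ 0.5281 -0.0177  0.115 ]
(368, 330)
(275, 329)
(322, 287)
(321, 369)
```

```bash
python3 -c "
from plant import *
print(job_done())"
```

```text
the job is handed in; nothing more can be done
None
```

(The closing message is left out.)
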